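# Set up the jewellery photo rail

### The job

Get the photo corner of this beading bench ready. Slide the stage carriage onto the open end of the camera's dovetail rail, push it gently along until it sits against the red stop, then turn its orange side knob clockwise until the clamp is tight. Unfold the leg of the backdrop board that waits in the rack, stand the board leaning back on its leg on the yellow tape marks with its pale face square to the camera, and lay every cabochon from the bead board flat on the stage, none on top of another; leave the camera and the other things on the bench alone.

Things in the scene. Friction and masses are not known exactly. Their poses are not given: they have to be found in the camera images.
- rig: Fixed camera rig: black foot plate 50 mm wide, 10 mm high; on it an aluminium dovetail rail along y, 24 mm wide at z 10 (foot), 36 mm at z 28 mm (flat top), from y -110 (open end; last 14 mm tapered 3 mm a side, 2 mm in height) to y 160 mm. Origin on the table under the rail's centre line; x across the rail (robot's side is -x), y towards the camera, z up
- camera: Black camera with lens, fixed to the rig (same origin and axes as rig): lens 62 mm across, front at y 164 mm, axis 78 mm above the table, body y 213 to 257 mm, 125 mm wide, top at 141 mm. Do not touch
- stop: Red stop, a rigid saddle fixed on the rail, anywhere along it: 52 mm wide, 20 mm long, from 12 to 42 mm above the table, small screw 9 mm high on top. Origin on the rail's centre line, 12 mm above the table, axes as the rig; its face towards the open end is at y -10 mm. Find it by feel: 5 to 10 N is enough, over 50 N is ramming; a hard off-centre grip binds a carriage, a push at its tail does not
- spot (a point): middle between the yellow tape corners, on the table, rig y -215 mm; axes as the rig. The board's lower edge belongs here, parallel to the rig's x, pale face towards +y
- carriage: Loose grey carriage, 64 wide (x), 124 long (y), 37 mm high, 0.3 kg; flat sides to hold, knob at +x, y -40 mm. Origin: centre of underside. Dovetail channel along y in its underside: 16 deep, 28.3 wide at the mouth, 39 mm at the roof (1.5 mm play a side). Roof rides on the rail's top: origin then 12 mm above the table. Goes on from the open end, +y first, axes as the rig; slides until clamped
- nose (a point): middle of the carriage's +y end face (carriage y +62, z 20 mm)
- stage (a point): centre of the carriage's flat top, where the stones go (carriage z 34 mm), axes as the carriage; the top is 58 mm (x) by 118 mm (y) inside a rim 3 mm wide and 3 mm high
- clamp (a joint): turn of the carriage's clamp knob, rad: 0 loose (0 to 0.15 at the start), growing clockwise seen from outside onto the knob, end stop 1.4 (a quarter turn). Tight from 1.2: a gib then grips the rail. Takes about 0.15 N m and stays where left
- clamp_grip (a point): centre of the knob's orange wing, a bar 32 long, 10 thick, 18 mm tall; below it (10 mm from the point) a black disc 28 mm across. In the carriage's frame at (55.3, -40, 43.3) mm. z = knob axis outwards, leaning 30 deg from vertical towards carriage +x. It turns with the knob; the bar runs 0.7 rad counter-clockwise about z from its x axis. At clamp 0.7 the bar lies in the carriage's xz plane
- board: Loose backdrop board 130 wide (y), 140 tall (z), 8 mm thick (x), 0.19 kg with leg: pale face at +x, black back at -x. Origin: centre of its lower edge. At the start upright in the rack, face towards the rack's +x, lower edge 10 mm above the table, loose in slots 11 wide, 26 mm deep, so it may lean a little. Its top 35 mm are free to pinch across the thickness
- leg (a joint): opening of the board's leg, rad: 0 folded on the back, end stop 0.60; friction hinge (0.03 N m), stays where left. Hinge along the board's y at board x -8, z 95 mm; leg 26 wide, 6 mm thick, its foot swings out backwards (-x). Fully open, the board on a table leans back 0.28 rad on it
- leg_tab (a point): on the orange tab on the leg's back, 60 mm from the hinge, 20 mm off the leg's middle plane; the tab is a fin 8 mm thick (y), 20 mm along the leg, standing out 3 to 29 mm from the middle plane; axes as the board when folded, turning with the leg (x towards the face, z from foot to hinge)
- leg_foot (a point): axis of the leg's round rubber foot, radius 3.5 mm, 91 mm from the hinge
- rack: Fixed wooden rack: two rails along its x, each 12 mm wide, 36 mm high, 130 mm long, centred at y +-52 mm and open between them; the board's slot at x -30 mm, 11 mm wide, floor 10 mm above the table; two earring cards (up to 85 mm high) before its face at x 22 and 45 mm. Origin: on the table, centre; x points roughly to the robot's left (world +y)
- tray: Fixed grey bead board on which the stones lie: 150 mm (x) by 290 mm (y), floor 5 mm above the table, rim 10 mm wide, 14 mm above the table. Origin: centre, on the table
- stone_turquoise: turquoise cabochon, round, 26 mm across, 14 mm high: flat underside, straight edge up to 8.5 mm, shallow dome above; 20 g; may be absent. Origin: centre of its underside, z up
- stone_amber: orange-amber cabochon, round, 26 mm across, 14 mm high: flat underside, straight edge up to 8.5 mm, shallow dome above; 20 g; may be absent. Origin: centre of its underside, z up
- stone_plum: plum purple cabochon, round, 26 mm across, 14 mm high: flat underside, straight edge up to 8.5 mm, shallow dome above; 20 g; may be absent. Origin: centre of its underside, z up
- stone_red: red cabochon, round, 26 mm across, 14 mm high: flat underside, straight edge up to 8.5 mm, shallow dome above; 20 g; may be absent. Origin: centre of its underside, z up
- pliers: bystander, to be left alone; pliers with teal handles, 150 mm long, lying flat
- bead_box_a: bystander, to be left alone; open clear box of coloured beads, 62 mm square, 30 mm high
- bead_box_b: bystander, to be left alone; open clear box of brown and white beads, 62 mm square, 30 mm high
- glue: bystander, to be left alone; small white glue bottle, 36 mm across, 85 mm high
There are look-alikes about, which are no part of the job. Several things have the shape of the carriage; the one meant has the colours described above. Leave any pink look-alike of the board alone.

How it is judged:
By the outcome, as a careful person would: the job done as asked, in the order asked, and still so for the second after the job is handed in, with the robot touching nothing.
Of stone_turquoise, stone_amber, stone_plum, stone_red only 2 to 4 are there at a start; the rules pass over those that are not, and their reading is None.
At some moment in a run one of stone_turquoise, stone_amber, stone_plum, stone_red may be knocked a few centimetres aside while the robot is not near it.
It also fails if it takes over 210 s, if anything falls off the work surface, if the arm or the gripper's body presses on something with over 40 N, if the wrist force passes 120 N, or if a joint passes its speed limit or range.

### The arm

A 6-joint arm with a two-finger parallel gripper is mounted at the origin on the work surface. World frame = base frame: x ahead of the robot, y to its left, z up, the work surface at z = 0. Lengths are in m, angles in rad, forces in N, time in s.
With the tool pointing down it reaches from about 0.375 to 0.9 m from the base axis. Payload 3.1 kg.
Tool frame: the origin (TCP) lies between the finger pads; the fingertips stand 22 mm ahead of it and the grasp point (between the pads) lies 3 mm ahead of it; z points along the fingers, y is the direction in which the jaws open and shut (so a half turn about z gives the same grasp; the last joint's range is limited). The gripper opens to 85 mm and grips with 20 to 120 N. Pads are 22 mm wide; open, the fingers measure 114 mm over their backs; the gripper's body (76 mm by 85 mm) begins 54 mm behind the grasp point. The pads swing forward as they close: fully open they stand 13 mm farther back than shut.
Start: joints at [0.95, 0.527, 1.433, -0, 1.181, -0.178], TCP at [0.268, 0.565, 0.253] pointing down, gripper open.
Joint ranges: [-3.08, 3.08], [-0.75, 2.2], [0.22, 2.44], [-1.43, 4.57], [0, 2.65], [-2.85, 2.85]. Speed limits (rad/s): [2.79, 2.79, 3.14, 3.14, 3.14, 3.14].

### API

Orientations are given as a unit quaternion [x, y, z, w].
In Python, from station import status, snapshot, manip gives the robot as it stands.
- The arm moves only by the tool move_arm, never from a script. Its argument "plan" is a list that holds one entry, the list of rows, each a list of 7 numbers: the turn, a rotation vector about the tool's x, y, z scaled (see below), then the shift along the tool's x, y, z scaled (see below), then the closure, from 0 (fully open) to 1 (shut). A call has exactly 8 rows; each row is the pose to reach, as a shift and turn from the pose commanded when the call began, along the tool's axes at that moment; what a row does not reach only later rows make up. The controller multiplies each number of a shift by 100 mm and each number of a turn by pi/4 rad. A row lasts 1/8 s, in which the tool goes at most 62.5 mm and 10.7 degrees, less where a joint would pass 70% of its speed; a pose out of reach is approached as far as the arm can. A call with a number of a shift or a turn outside -1 to 1 is refused whole. A call with a gripper value outside its range is refused whole. The fingers move at their own pace and stop on an object; "force" is the grip in N (left out, the last holds). Time passes only in rows, so rows that repeat a pose let the fingers close, or fill a call up. It gives the time, the measured TCP pose, the force and the opening at its end, in the units of the state.
- status.sense(): the state, without advancing time (a new reading comes with each control period).
- snapshot(name): name is "scene" or "side" or "wrist"; returns a dict with "img" (384x512x3 uint8, red, green, blue), "depth" (384x512 float32, m along the optical axis (not along the pixel's ray), 0 where there is no reading), "mtx" (3x3 intrinsics, pixels), "T" (4x4, takes a point from camera to world coordinates). Camera axes: x right, y up, looking along -z (the intrinsics and any distortion apply to the point x, -y, -z); pixel columns grow to the right and rows downward; lengths in m; the calibration is good to about 2 mm. The wrist camera is an equidistant fisheye: a pixel r from the principal point sees the ray r / f radians off the axis. A picture is of the moment at which its call begins.
- manip.sign_off(): hands the job in, once; it reports no verdict.
The state is a dict: "t": time; "q": joint angles; "qd": joint speeds; "tau": joint torques, N m; "tcp_pos": TCP position; "tool_rot": TCP orientation; "force": force on the tool from outside, world axes, zero at the start; "ft_torque": the same for the moment, N m; "finger_gap": opening from 0.0 (shut) to 1.0 (fully open).
Only numpy, scipy, OpenCV 4.12 (cv2) and the standard library are available. Lean on these libraries where they do the work, as an engineer would, in place of code of your own. Each camera call takes 0.05 s, during which the arm holds its last target. There are 200 camera calls.

## Working session

There is one attempt and no reset: what is moved stays moved. The work goes in short steps, Python scripts to look and compute and a tool call to move; the robot and the scene stay as the last step left them, time stands still between calls to the robot, and variables do not carry over. Pictures are saved under pics/ and viewed, on a budget of 14 in all, crops included, one or two more only if the job needs it, and the job is handed in when it is done.

Besides the shell and the picture viewer there is one more tool, called by a JSON object that holds its "op" and its "data", one argument or row to a line. move_arm: Moves the arm, as the interface text tells. Its arguments: {"type":"object","properties":{"plan":{"type":"array"},"force":{"type":"number"}},"required":["plan"]}

```bash
mkdir -p pics; ls
cat > h.py <<'E'
import numpy as np, cv2
from station import status, snapshot, manip
from scipy.spatial.transform import Rotation as R
def save(name,fn):
    s=snapshot(name); cv2.imwrite('pics/'+fn+'.png',s['img'][:,:,::-1]); np.savez('pics/'+fn+'.npz',**s); return s
def world(s):
    h,w=s['depth'].shape; v,u=np.mgrid[0:h,0:w]; K=s['mtx']; d=s['depth']
    p=np.stack([(u-K[0,2])/K[0,0]*d,-(v-K[1,2])/K[1,1]*d,-d,np.ones_like(d)],-1)
    return (p@s['T'].T)[...,:3]
E
python3 - <<'E'
from h import *
a=save('scene','s0');b=save('side','d0')
c=np.hstack([a['img'],b['img']])
for s in(a,b): print(s['mtx'].round(1).tolist(),s['T'].round(3).tolist())
print(status.sense())
E
```

```text
pics
[[410.4, 0.0, 254.2], [0.0, 410.4, 189.5], [0.0, 0.0, 1.0]] [[0.681, -0.534, 0.501, 1.223], [0.733, 0.512, -0.448, -0.71], [-0.017, 0.672, 0.74, 1.094], [0.0, 0.0, 0.0, 1.0]]
[[407.6, 0.0, 258.9], [0.0, 407.6, 197.5], [0.0, 0.0, 1.0]] [[-0.995, 0.07, -0.076, 0.455], [-0.103, -0.694, 0.713, 0.686], [-0.003, 0.717, 0.697, 0.833], [0.0, 0.0, 0.0, 1.0]]
{'t': 0.1, 'q': array([ 9.49493783e-01,  5.28352477e-01,  1.43380410e+00,  1.51610596e-05,
        1.18141156e+00, -1.78514020e-01]), 'qd': array([ 0.00022447, -0.00364621, -0.00411825,  0.00090058,  0.00034276,
       -0.00038651]), 'tau': array([-2.10731018e-04, -4.43305635e+01, -1.78584641e+01, -2.80493432e-04,
        3.87579203e-03,  5.19702127e-06]), 'tcp_pos': array([0.26740023, 0.56422527, 0.25243465]), 'tool_rot': array([ 2.19592774e-01,  9.75591122e-01, -9.07080123e-04, -3.91020001e-04]), 'force': array([-0.58443185,  0.17285303,  0.22650206]), 'ft_torque': array([0.00140729, 0.02201812, 0.02726479]), 'finger_gap': 0.9992008463718006}
```

View pics/s0.png

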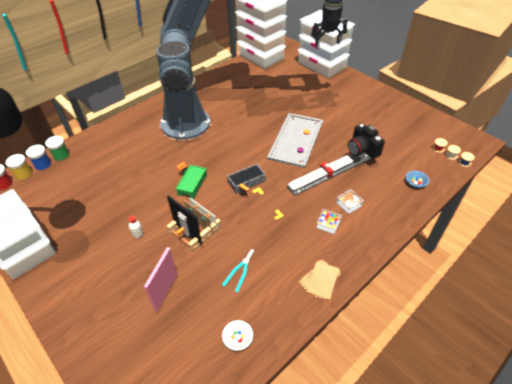

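View pics/d0.png

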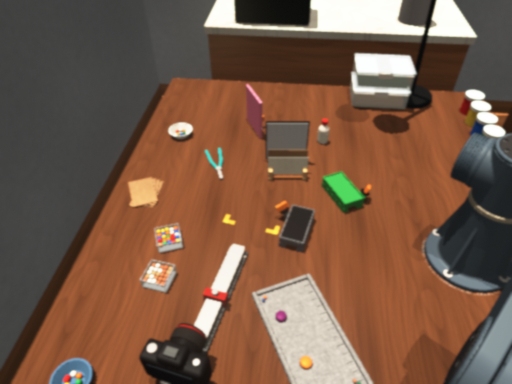

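Scene view: the rail runs from its open end at (295,187) to the camera at (365,145), with the red stop at (325,170). The grey carriage is at (246,178) with its knob at (245,188), and the tape marks are at (258,192) and (278,214). The board in the rack is at (185,220), and the stones on the tray are at (300,140). The side view shows the same items: carriage (297,228), tape (228,219) and (272,230), stones plum (281,316) and amber (306,362), plus something red/turquoise near (358,382).

```bash
cat >> h.py <<'E'
def blobs(s,lo,hi,mina=4,zr=(-.02,.3)):
    hsv=cv2.cvtColor(s['img'],cv2.COLOR_RGB2HSV); m=cv2.inRange(hsv,np.array(lo),np.array(hi)); W=world(s)
    n,l,st,c=cv2.connectedComponentsWithStats(m)
    out=[]
    for i in range(1,n):
        k=(l==i)&(s['depth']>0)
        if k.sum()<mina: continue
        p=np.median(W[k],0)
        if abs(p[1])<1 and 0<p[0]<1.2: out.append((c[i].round(1).tolist(),int(k.sum()),p.round(3).tolist()))
    return out
E
python3 - <<'E'
from h import *
for n in('s0','d0'):
    s=dict(np.load(f'pics/{n}.npz')); W=world(s)
    print(n)
    for c,lo,hi in[('red',(0,180,90),(6,255,255)),('red2',(174,150,90),(180,255,255)),('orange',(7,170,120),(19,255,255)),('yellow',(20,150,150),(30,255,255)),('turq',(80,120,90),(98,255,255)),('plum',(135,80,50),(165,255,255))]:
        print(c,blobs(s,lo,hi))
s=dict(np.load('pics/d0.npz'));W=world(s)
# tall-ish things: height segmentation
for nm,(u0,v0,u1,v1) in dict(carr=(275,195,325,258),rail=(185,235,250,345),rack=(255,110,320,190),tray=(245,265,380,384)).items():
    P=W[v0:v1,u0:u1].reshape(-1,3)
    for zl,zh in((.003,.02),(.02,.033),(.033,.06),(.06,.12),(.12,.3)):
        q=P[(P[:,2]>zl)&(P[:,2]<zh)]
        if len(q)>15:
            r=cv2.minAreaRect((q[:,:2]*1000).astype(np.float32)); print(nm,zl,len(q),np.round(r[0],0),np.round(r[1],0),round(r[2],1),np.median(q[:,2]).round(3))
E
```

```text
s0
red [([438.1, 147.7], 17, [0.827, 0.604, 0.018]), ([326.5, 168.4], 39, [0.622, 0.189, 0.038]), ([131.8, 218.7], 24, [0.363, -0.46, 0.083])]
red2 []
orange [([181.5, 166.0], 59, [0.242, -0.186, 0.042]), ([243.3, 188.2], 15, [0.482, -0.096, 0.042]), ([334.8, 218.2], 4, [0.776, 0.041, 0.025]), ([179.8, 231.8], 33, [0.486, -0.369, 0.045])]
yellow [([306.3, 131.1], 9, [0.406, 0.313, 0.017]), ([243.9, 186.5], 15, [0.48, -0.094, 0.05]), ([257.9, 190.3], 47, [0.491, -0.041, 0.0]), ([278.0, 214.5], 48, [0.623, -0.065, 0.0]), ([331.4, 218.4], 8, [0.767, 0.035, 0.023]), ([180.2, 229.4], 8, [0.482, -0.363, 0.055])]
turq [([236.9, 275.3], 173, [0.701, -0.327, 0.009])]
plum [([300.0, 149.5], 20, [0.463, 0.214, 0.016])]
d0
red [([324.6, 120.5], 33, [0.36, -0.46, 0.084]), ([172.0, 237.0], 13, [0.75, 0.032, 0.029]), ([160.0, 240.5], 6, [0.779, 0.044, 0.027]), ([214.2, 294.5], 139, [0.609, 0.198, 0.042]), ([188.2, 326.7], 42, [0.634, 0.313, 0.108]), ([66.6, 378.3], 24, [0.87, 0.399, 0.015])]
red2 [([64.8, 377.6], 10, [0.874, 0.398, 0.015])]
orange [([263.5, 116.8], 20, [0.57, -0.572, 0.003]), ([325
[... 1387 characters left out ...]
])]
carr 0.003 269 [421. -70.] [141. 229.] 4.3 0.004
carr 0.02 193 [444. -44.] [127.  86.] 76.9 0.03
carr 0.033 941 [452. -47.] [128. 103.] 77.0 0.036
rail 0.003 927 [618. 143.] [167. 310.] 9.3 0.009
rail 0.02 1255 [600. 161.] [253.  52.] 75.9 0.029
rail 0.033 230 [600. 153.] [109.  52.] 78.1 0.042
rail 0.06 369 [619. 324.] [36. 43.] 12.4 0.107
rack 0.003 657 [ 482. -422.] [453. 223.] 89.9 0.004
rack 0.02 183 [ 502. -375.] [272. 224.] 78.5 0.027
rack 0.033 516 [ 503. -377.] [276. 224.] 78.7 0.049
rack 0.06 1238 [ 502. -364.] [218. 219.] 80.9 0.079
rack 0.12 430 [ 479. -341.] [127.  14.] 4.6 0.138
tray 0.003 7952 [374. 210.] [328. 293.] 5.8 0.006
tray 0.02 28 [431. 267.] [ 13. 129.] 32.4 0.02
```

{"op": "move_arm", "data": {
  "plan": [
    [[0,0,0,-0.5,-0.4,-0.2,0],[0,0,0,-1,-0.8,-0.4,0],[0,0,0,-1,-0.8,-0.4,0],[0,0,0,-1,-0.8,-0.4,0],[0,0,0,-1,-0.8,-0.4,0],[0,0,0,-1,-0.8,-0.4,0],[0,0,0,-1,-0.8,-0.4,0],[0,0,0,-1,-0.8,-0.4,0]]
  ]
}}

```text
t: 1.1
tcp_pos: [0.3235, 0.4499, 0.2931]
tool_rot: [0.219, 0.976, -0.0, -0.0]
force: [0.5, 1.1, 0.2]
finger_gap: 0.997
```

{"op": "move_arm", "data": {
  "plan": [
    [[0,0,0,-0.5,-0.4,-0.2,0],[0,0,0,-1,-0.8,-0.4,0],[0,0,0,-1,-0.8,-0.4,0],[0,0,0,-1,-0.8,-0.4,0],[0,0,0,-1,-0.8,-0.4,0],[0,0,0,-1,-0.8,-0.4,0],[0,0,0,-1,-0.8,-0.4,0],[0,0,0,-1,-0.8,-0.4,0]]
  ]
}}

```text
t: 2.1
tcp_pos: [0.3796, 0.3348, 0.3331]
tool_rot: [0.219, 0.976, -0.0, -0.0]
force: [-0.4, -0.4, 0.1]
finger_gap: 1.001
```

{"op": "move_arm", "data": {
  "plan": [
    [[0,0,0,-0.5,-0.4,-0.2,0],[0,0,0,-1,-0.8,-0.4,0],[0,0,0,-1,-0.8,-0.4,0],[0,0,0,-1,-0.8,-0.4,0],[0,0,0,-1,-0.8,-0.4,0],[0,0,0,-1,-0.8,-0.4,0],[0,0,0,-1,-0.8,-0.4,0],[0,0,0,-1,-0.8,-0.4,0]]
  ]
}}

```text
t: 3.1
tcp_pos: [0.4357, 0.2198, 0.3732]
tool_rot: [0.219, 0.976, -0.0, -0.0]
force: [2.2, 0.3, -0.1]
finger_gap: 0.997
```

```bash
cat >> h.py <<'E'
def ray(s,u,v):
    K=s['mtx']; x=(np.asarray(u,float)-K[0,2])/K[0,0]; y=(np.asarray(v,float)-K[1,2])/K[1,1]; r=np.hypot(x,y); k=np.sinc(r/np.pi)
    d=np.stack([x*k,-y*k,-np.cos(r)],-1); return s['T'][:3,3], d@s['T'][:3,:3].T
def onplane(s,u,v,z):
    o,d=ray(s,u,v); return o+d*((z-o[2])/d[...,2])[...,None]
def wworld(s):   # fisheye, depth along the optical axis
    h,w=s['depth'].shape; v,u=np.mgrid[0:h,0:w]; K=s['mtx']; x=(u-K[0,2])/K[0,0]; y=(v-K[1,2])/K[1,1]; r=np.hypot(x,y)
    o,d=ray(s,u,v); c=np.cos(r)
    return o+d*(s['depth']/np.maximum(c,.05))[...,None]
E
python3 - <<'E'
from h import *
s=save('wrist','w0'); print(s['mtx'].round(1).tolist(),s['T'].round(4).tolist()); st=status.sense(); print(st['tcp_pos'],R.from_quat(st['tool_rot']).as_matrix().round(3))
W=wworld(s)
for p in((256,192),(100,100),(400,100),(100,300),(400,300)): print(p,W[p[1],p[0]].round(3),s['depth'][p[1],p[0]])
E
```

```text
[[297.3, 0.0, 259.5], [0.0, 297.3, 187.8], [0.0, 0.0, 1.0]] [[0.4273, -0.8582, -0.2844, 0.3623], [0.9041, 0.4057, 0.134, 0.2533], [0.0004, -0.3144, 0.9493, 0.4934], [0.0, 0.0, 0.0, 1.0]]
[0.4358061  0.21965247 0.37324108] [[-0.904  0.428 -0.   ]
 [ 0.428  0.904  0.   ]
 [ 0.    -0.    -1.   ]]
(256, 192) [0.513 0.176 0.006] 0.51591367
(100, 100) [0.362 0.253 0.493] 0.0
(400, 100) [ 0.469  0.477 -0.   ] 0.46893427
(100, 300) [0.402 0.166 0.413] 0.0992696
(400, 300) [0.446 0.27  0.416] 0.09498218
```

View pics/w0.png

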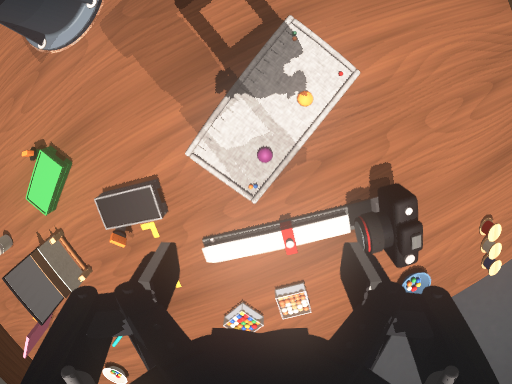

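The wrist view shows the carriage at (128,207) with its knob at (118,238). The rail runs from (204,249) to (350,220) and the stop is at (289,240). The amber stone is at (305,98) and the plum one at (265,154). There are only two stones; the specks at the tray corners are beads.

```bash
cat > m1.py <<'E'
from h import *
s=dict(np.load('pics/w0.npz')); W=wworld(s); hsv=cv2.cvtColor(s['img'],cv2.COLOR_RGB2HSV)
def rect(nm,box,zl,zh,extra=None):
    u0,v0,u1,v1=box; m=np.zeros(W.shape[:2],bool); m[v0:v1,u0:u1]=1; m&=(W[...,2]>zl)&(W[...,2]<zh)
    if extra is not None: m&=extra
    n,l,st,c=cv2.connectedComponentsWithStats(m.astype(np.uint8)); m=l==1+np.argmax(st[1:,4])
    q=W[m]; r=cv2.minAreaRect((q[:,:2]*1000).astype(np.float32)); print(nm,len(q),np.round(r[0],1),np.round(r[1],1),round(r[2],2),'z',np.percentile(q[:,2],[5,50,95]).round(4)); return q,m
sat=hsv[...,1]
q,m=rect('carr',(90,180,170,235),.028,.045,sat<100)
rect('rail',(198,200,300,270),.02,.032)
q,m=rect('railtop white',(198,200,360,270),.024,.034,(sat<70)&(hsv[...,2]>150))
rect('stop',(275,220,310,260),.035,.06)
rect('stop2',(275,220,310,260),.034,.046,sat>120)
rect('tray',(180,10,365,205),.009,.03)
for c,lo,hi in[('red',(0,150,90),(6,255,255)),('orange',(7,150,120),(19,255,255)),('yellow',(20,150,150),(32,255,255)),('turq',(80,120,60),(98,255,255)),('plum',(135,80,50),(175,255,255))]:
    m=cv2.inRange(hsv,np.array(lo),np.array(hi)); n,l,st,cc=cv2.connectedComponentsWithStats(m)
    for i in range(1,n):
        if st[i,4]>5: print(c,cc[i].round(1),st[i,4],np.median(W[l==i],0).round(4))
E
python3 m1.py
```

```text
carr 2137 [436.9 -43.9] [126.4  74.6] 77.17 z [0.0313 0.0334 0.0365]
rail 1416 [591.6 111.4] [148.5  38.2] 79.83 z [0.0253 0.0271 0.0285]
railtop white 1389 [591.9 111.6] [147.6  37.6] 78.82 z [0.0256 0.0271 0.0285]
stop 306 [607.8 194.3] [20.1 52.9] 77.33 z [0.0395 0.0413 0.05  ]
stop2 205 [607.8 194.5] [20.1 52.9] 76.93 z [0.0399 0.0412 0.0425]
tray 2973 [396.8 258.8] [151.6 290.5] 27.26 z [0.0105 0.013  0.0148]
red [340.3  73.2] 12 [0.3859 0.3872 0.0115]
red [486.4 226.5] 93 [0.8072 0.6099 0.0154]
red [367.5 237.6] 65 [0.6226 0.3154 0.1057]
red [287.5 234.1] 113 [0.5932 0.1974 0.0412]
red [291.4 250.4] 68 [0.6263 0.1908 0.0412]
red [413.7 288.1] 19 [0.8682 0.3971 0.0136]
red [242.5 318.4] 39 [0.7492 0.0321 0.0254]
red [254.2 325.8] 19 [0.7793 0.0437 0.0259]
red [117.  375.8] 6 [ 0.8582 -0.4489  0.0131]
orange [456.5   0.5] 11 [ 3.296e-01  6.867e-01 -1.000e-04]
orange [444.1   3.1] 10 [3.285e-01 6.518e-01 3.000e-04]
orange [414.1  12.6] 121 [ 3.303e-01  5.759e-01 -1.000e-04]
orange [507.6   5.6] 8 [3.657e-01 8.393e-01 4.000e-04]
orange [447.7   8.4] 9 [3.416e-01 6.531e-01 4.000e-04
[... 1253 characters left out ...]
 12 [0.8474 0.3876 0.0116]
orange [ 34.2 318.7] 11 [ 0.5761 -0.5272  0.0425]
orange [247.9 321.9] 21 [0.7672 0.0353 0.0229]
orange [239.  326.2] 19 [0.766  0.015  0.0231]
orange [256.3 323.3] 6 [0.7772 0.0504 0.0219]
orange [247.3 329.6] 7 [0.7859 0.0237 0.0223]
yellow [152.3 222.5] 6 [ 0.4853 -0.0314 -0.0007]
yellow [117.  243.3] 26 [ 0.4806 -0.0937  0.05  ]
yellow [176.6 285.1] 8 [ 6.274e-01 -6.470e-02  4.000e-04]
yellow [417.3 283.7] 6 [0.8623 0.4081 0.0122]
yellow [248.  324.4] 9 [0.771  0.0323 0.0235]
yellow [237.  327.5] 8 [0.769  0.006  0.0251]
turq [116.4 340.6] 43 [ 0.7291 -0.331   0.0081]
plum [264.5 154.7] 171 [0.4568 0.2178 0.0167]
plum [ 36.  334.7] 303 [ 0.6    -0.503   0.0953]
```

```bash
cat >> h.py <<'E'
def down(yaw):  # tool pointing down, jaw (tool y) along yaw
    y=np.array([np.cos(yaw),np.sin(yaw),0]); z=np.array([0,0,-1.]); return R.from_matrix(np.c_[np.cross(y,z),y,z])
def go(*wps, start=None):
    """waypoints (pos,Rot): prints for each call turn/shift in plan units, from measured pose"""
    st=status.sense(); p,r=(st['tcp_pos'],R.from_quat(st['tool_rot'])) if start is None else start
    print('at',p.round(4),'F',st['force'].round(1),'gap',round(st['finger_gap'],3))
    for P,Q in wps:
        P=np.array(P,float); dv=(r.inv()*Q).as_rotvec()/(np.pi/4); n=1
        while True:
            ok=True; c=[];pp,rr=p,r
            for i in range(n):
                t=dv/n; d=r.inv().apply(P-p) ; d=rr.inv().apply((P-p)/n)/.1
                if max(abs(t).max(),abs(d).max())>1: ok=False
                c.append((t.round(3).tolist(),d.round(3).tolist())); rr=rr*R.from_rotvec(t*np.pi/4)
            if ok: break
            n+=1
        for x in c: print('  ',x[0],x[1])
        print('  --'); p,r=P,Q
E
python3 -c "
from h import *
go(([.5,0,.25],down(-.223)))"
```

```text
at [0.4358 0.2197 0.3732] F [0.7 0.3 0.3] gap 1.001
   [-0.0, -0.0, 0.574] [-0.507, -0.57, 0.411]
   [-0.0, -0.0, 0.574] [-0.704, -0.293, 0.411]
   [-0.0, -0.0, 0.574] [-0.762, 0.043, 0.411]
  --
```

{"op": "move_arm", "data": {
  "plan": [
    [[0,0,0.2,-0.2,-0.2,0.1,0],[0,0,0.4,-0.4,-0.4,0.3,0],[0,0,0.574,-0.507,-0.57,0.411,0],[0,0,0.574,-0.507,-0.57,0.411,0],[0,0,0.574,-0.507,-0.57,0.411,0],[0,0,0.574,-0.507,-0.57,0.411,0],[0,0,0.574,-0.507,-0.57,0.411,0],[0,0,0.574,-0.507,-0.57,0.411,0]]
  ]
}}

```text
t: 4.15
tcp_pos: [0.4574, 0.1465, 0.3325]
tool_rot: [0.432, 0.902, 0.0, 0.0]
force: [-0.2, 0.3, -0.5]
finger_gap: 0.999
```

{"op": "move_arm", "data": {
  "plan": [
    [[0,0,0.2,-0.2,-0.1,0.1,0],[0,0,0.4,-0.4,-0.2,0.3,0],[0,0,0.574,-0.704,-0.293,0.411,0],[0,0,0.574,-0.704,-0.293,0.411,0],[0,0,0.574,-0.704,-0.293,0.411,0],[0,0,0.574,-0.704,-0.293,0.411,0],[0,0,0.574,-0.704,-0.293,0.411,0],[0,0,0.574,-0.704,-0.293,0.411,0]]
  ]
}}

```text
t: 5.15
tcp_pos: [0.4786, 0.0733, 0.2914]
tool_rot: [0.622, 0.783, 0.0, 0.0]
force: [-0.1, -0.1, -0.6]
finger_gap: 1.001
```

{"op": "move_arm", "data": {
  "plan": [
    [[0,0,0.2,-0.2,0,0.1,0],[0,0,0.4,-0.4,0,0.3,0],[0,0,0.574,-0.762,0.043,0.411,0],[0,0,0.574,-0.762,0.043,0.411,0],[0,0,0.574,-0.762,0.043,0.411,0],[0,0,0.574,-0.762,0.043,0.411,0],[0,0,0.574,-0.762,0.043,0.411,0],[0,0,0.574,-0.762,0.043,0.411,0]]
  ]
}}

```text
t: 6.15
tcp_pos: [0.4999, 0.0001, 0.2503]
tool_rot: [0.782, 0.624, 0.0, 0.0]
force: [-0.8, -1.4, 0.0]
finger_gap: 0.999
```

```bash
python3 -c "
from h import *
s=save('wrist','w1')"
```

```text
(no output)
```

View pics/w1.png

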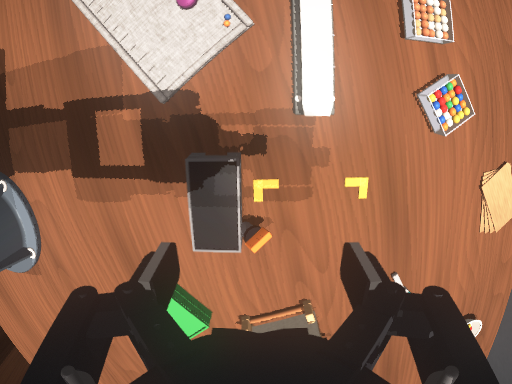

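The carriage is at (215,202) with its knob at (255,237), the tape corners are at (266,190) and (358,187), and the rail's open end is at (315,113).

```bash
sed -e "s/w0/w1/" -e '/^q,m=rect(.carr/,$d' m1.py > m2.py
cat >> m2.py <<'E'
sat=hsv[...,1];val=hsv[...,2]
q,m=rect('carr',(175,145,246,260),.028,.045,sat<110)
q,m=rect('railtop',(285,0,345,125),.0235,.034,sat<70)
# centre line fit of rail: per row edges
t=q[:,:2]; pts=[]
a=np.deg2rad(79); d=np.array([np.cos(a),np.sin(a)]); nrm=np.array([d[1],-d[0]])
al=t@d; ac=t@nrm
for lo in np.arange(al.min()+.02,al.max()-.01,.005):
    k=(al>lo)&(al<lo+.005)
    if k.sum()>10: pts.append((lo+.0025,ac[k].min(),ac[k].max()))
pts=np.array(pts); f=np.polyfit(pts[:,0],pts[:,1:].mean(1),1); print('slope dyaw',np.rad2deg(-np.arctan(f[0])),'width',np.median(pts[:,2]-pts[:,1]),'open end along',al.min())
for A in (al.min(),al.min()+.1): print('axis point',(d*A+nrm*np.polyval(f,A)).round(4))
m=cv2.inRange(hsv,np.array((20,150,120)),np.array((32,255,255)));n,l,st,cc=cv2.connectedComponentsWithStats(m)
for i in range(1,n):
    if st[i,4]>100 and st[i,4]<2000:
        v,u=np.nonzero(l==i); g=onplane(s,u,v,0.0); r=cv2.minAreaRect((g[:,:2]*1000).astype(np.float32)); print('tape',cc[i].round(1),g.mean(0).round(4),np.round(r[0],1),np.round(r[1],1),round(r[2],1))
m=cv2.inRange(hsv,np.array((8,150,120)),np.array((19,255,255)));m[:, :240]=0;m[:,275]=0;m[:220]=0;m[260:]=0
v,u=np.nonzero(m); q=W[v,u]; print('knob',q.mean(0).round(4),len(q)); top=q[q[:,2]>np.percentile(q[:,2],50)]; r=cv2.minAreaRect((q[:,:2]*1000).astype(np.float32)); print(r)
E
python3 m2.py
```

```text
carr 4862 [432.3 -42.5] [124.7  64.6] 76.95 z [0.0322 0.0336 0.0367]
railtop 3515 [591.1 106.9] [139.1  36.8] 78.68 z [0.026  0.0274 0.0288]
slope dyaw -0.44084587789466023 width 0.03535869409382353 open end along 0.14812997541357428
axis point [0.5773 0.0387]
axis point [0.5972 0.1367]
tape [262.8 187.8] [ 0.4946 -0.0428  0.    ] [497.4 -46.8] [30.6 32.8] 77.3
tape [261.1 242.4] [ 0.4745 -0.1218  0.    ] [ 474.3 -122. ] [36.   5.4] 36.3
knob [ 0.6206 -0.1461  0.0174] 728
((688.463134765625, -169.66204833984375), (209.7169647216797, 563.8473510742188), 54.98435974121094)
```

```bash
python3 -c "
from h import *
D=down(-.2278)
go(([.4346,-.0328,.12],D),([.4346,-.0328,.022],D))"
```

```text
at [ 4.999e-01 -1.000e-04  2.502e-01] F [ 0.3 -0.5 -0.1] gap 1.002
   [0.0, -0.0, 0.003] [-0.232, -0.282, 0.651]
   [0.0, -0.0, 0.003] [-0.233, -0.282, 0.651]
  --
   [0.0, 0.0, 0.0] [0.0, 0.0, 0.98]
  --
```

{"op": "move_arm", "data": {
  "plan": [
    [[0,0,0.006,-0.46,-0.56,0.5,0],[0,0,0.006,-0.46,-0.56,1,0],[0,0,0.006,-0.46,-0.56,1,0],[0,0,0.006,-0.46,-0.56,1,0],[0,0,0.006,-0.46,-0.56,1,0],[0,0,0.006,-0.46,-0.56,1,0],[0,0,0.006,-0.46,-0.56,1,0],[0,0,0.006,-0.46,-0.56,1,0]]
  ]
}}

```text
t: 7.2
tcp_pos: [0.4354, -0.0327, 0.1504]
tool_rot: [0.783, 0.622, 0.0, 0.0]
force: [-0.8, -0.4, 0.6]
finger_gap: 1.0
```

{"op": "move_arm", "data": {
  "plan": [
    [[0,0,0,0,0,0.3,0],[0,0,0,0,0,0.6,0],[0,0,0,0,0,0.9,0],[0,0,0,0,0,1,0],[0,0,0,0,0,1,0],[0,0,0,0,0,1,0],[0,0,0,0,0,1,0],[0,0,0,0,0,1,0]]
  ]
}}

```text
t: 8.2
tcp_pos: [0.4355, -0.0329, 0.0507]
tool_rot: [0.783, 0.622, 0.0, 0.001]
force: [-0.5, 0.1, -0.1]
finger_gap: 1.001
```

{"op": "move_arm", "data": {
  "plan": [
    [[0,0,0,0,0,0.1,0],[0,0,0,0,0,0.2,0],[0,0,0,0,0,0.28,0],[0,0,0,0,0,0.28,0],[0,0,0,0,0,0.28,0.5],[0,0,0,0,0,0.28,0.5],[0,0,0,0,0,0.28,0.5],[0,0,0,0,0,0.28,0.5]]
  ],
  "force": 30
}}

```text
t: 9.2
tcp_pos: [0.435, -0.0328, 0.0221]
tool_rot: [0.783, 0.622, -0.0, -0.0]
force: [1.1, 0.9, -0.0]
finger_gap: 0.745
```

```bash
cat >> h.py <<'E'
A=np.deg2rad(78.56); RY=np.array([np.cos(A),np.sin(A),0]); RX=np.array([RY[1],-RY[0],0]); RO=np.array([.5991,.1465,0])
def rig(x,y,z): return RO+RX*x/1e3+RY*y/1e3+np.array([0,0,z/1e3])
YR=A-np.pi/2
E
python3 -c "
from h import *
go()
D=down(YR); q=status.sense()['tcp_pos'];h=q[2]
start=(q,R.from_quat(status.sense()['tool_rot']))
# origin z in grip: h; tcp for origin at rig (0,-185,z)
go(([*q[:2],h+.05],down(-.2278)),([*rig(0,-178,0)[:2],h+.05],D),([*rig(0,-178,0)[:2],h+.013],D))"
```

```text
at [ 0.435  -0.0328  0.0221] F [ 1.1  0.9 -0. ] gap 0.745
at [ 0.435  -0.0328  0.0221] F [ 1.1  0.9 -0. ] gap 0.745
   [-0.0, -0.0, -0.002] [0.0, -0.0, -0.5]
  --
   [0.0, 0.0, -0.018] [0.169, 0.622, 0.0]
   [0.0, 0.0, -0.018] [0.16, 0.624, 0.0]
  --
   [0.0, 0.0, 0.0] [0.0, 0.0, 0.37]
  --
```

{"op": "move_arm", "data": {
  "plan": [
    [[0,0,0,0,0,-0.1,0.5],[0,0,0,0,0,-0.2,0.5],[0,0,0,0,0,-0.3,0.5],[0,0,0,0,0,-0.4,0.5],[0,0,0,0,0,-0.5,0.5],[0,0,0,0,0,-0.5,0.5],[0,0,0,0,0,-0.5,0.5],[0,0,0,0,0,-0.5,0.5]]
  ]
}}

```text
t: 10.2
tcp_pos: [0.4349, -0.0327, 0.0717]
tool_rot: [0.783, 0.622, -0.0, -0.0]
force: [0.3, -0.6, -2.9]
finger_gap: 0.743
```

{"op": "move_arm", "data": {
  "plan": [
    [[0,0,-0.01,0.05,0.15,0,0.5],[0,0,-0.018,0.1,0.3,0,0.5],[0,0,-0.018,0.15,0.5,0,0.5],[0,0,-0.018,0.169,0.622,0,0.5],[0,0,-0.018,0.169,0.622,0,0.5],[0,0,-0.018,0.169,0.622,0,0.5],[0,0,-0.018,0.169,0.622,0,0.5],[0,0,-0.018,0.169,0.622,0,0.5]]
  ]
}}

```text
t: 11.2
tcp_pos: [0.4989, -0.0304, 0.072]
tool_rot: [0.779, 0.627, -0.0, -0.0]
force: [-0.3, -0.2, -3.0]
finger_gap: 0.744
```

{"op": "move_arm", "data": {
  "plan": [
    [[0,0,-0.01,0.05,0.15,0,0.5],[0,0,-0.018,0.1,0.3,0,0.5],[0,0,-0.018,0.15,0.5,0,0.5],[0,0,-0.018,0.16,0.624,0,0.5],[0,0,-0.018,0.16,0.624,0,0.5],[0,0,-0.018,0.16,0.624,0,0.5],[0,0,-0.018,0.16,0.624,0,0.5],[0,0,-0.018,0.16,0.624,0,0.5]]
  ]
}}

```text
t: 12.2
tcp_pos: [0.5633, -0.0281, 0.072]
tool_rot: [0.774, 0.633, -0.0, -0.0]
force: [0.5, -1.1, -2.5]
finger_gap: 0.746
```

```bash
python3 -c "
from h import *
s=save('wrist','w2'); go()
d=save('side','d2')"
```

```text
at [ 0.5635 -0.0281  0.072 ] F [ 0.4 -0.4 -3. ] gap 0.747
```

View pics/w2.png

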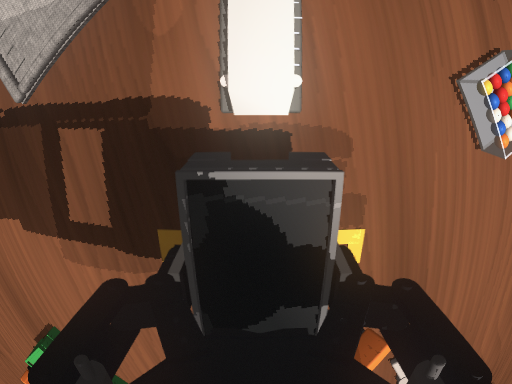

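The carriage is held level with its nose edge at (180..343,160). The tapered rail end is ahead at (231..298,110), nearly in line.

```bash
cat > m3.py <<'E'
from h import *
s=dict(np.load('pics/w2.npz')); W=wworld(s); hsv=cv2.cvtColor(s['img'],cv2.COLOR_RGB2HSV)
def line(nm,box,zl,zh,extra=True):
    u0,v0,u1,v1=box; m=np.zeros(W.shape[:2],bool); m[v0:v1,u0:u1]=1; m&=(W[...,2]>zl)&(W[...,2]<zh)&extra
    q=W[m]-RO; x=q@RX*1e3; y=q@RY*1e3; out=[]
    for lo in np.arange(y.min(),y.max(),6):
        k=(y>=lo)&(y<lo+6)
        if k.sum()>8: out.append((lo+3,x[k].min(),x[k].max(),(x[k].min()+x[k].max())/2))
    print(nm,'z',np.percentile(q[:,2],[5,50,95]).round(4)); print(np.round(out,1))
line('rail',(215,0,310,125),.0255,.031,hsv[...,1]<60)
line('carr',(170,150,350,335),.075,.1)
E
python3 m3.py
```

```text
rail z [0.0261 0.0275 0.0287]
[[-107.3  -15.6   16.5    0.5]
 [-101.3  -17.1   18.     0.5]
 [ -95.3  -17.7   18.1    0.2]
 [ -89.3  -17.5   18.     0.2]
 [ -83.3  -17.5   18.5    0.5]
 [ -77.3  -18.    17.9   -0. ]
 [ -71.3  -17.5   18.4    0.5]
 [ -65.3  -18.    18.3    0.2]
 [ -59.3  -17.5   18.4    0.5]
 [ -53.3  -18.    18.    -0. ]
 [ -47.3  -17.6   18.1    0.3]]
carr z [0.0821 0.0835 0.087 ]
[[-2.142e+02 -2.980e+01  2.920e+01 -3.000e-01]
 [-2.082e+02 -3.020e+01  2.980e+01 -2.000e-01]
 [-2.022e+02 -3.140e+01  3.090e+01 -2.000e-01]
 [-1.962e+02 -3.270e+01  3.200e+01 -4.000e-01]
 [-1.902e+02 -3.250e+01  3.180e+01 -3.000e-01]
 [-1.842e+02 -3.380e+01  3.290e+01 -4.000e-01]
 [-1.782e+02 -3.410e+01  3.360e+01 -3.000e-01]
 [-1.722e+02 -4.290e+01  4.160e+01 -6.000e-01]
 [-1.662e+02 -3.890e+01  3.850e+01 -2.000e-01]
 [-1.602e+02 -3.240e+01  3.160e+01 -4.000e-01]
 [-1.542e+02 -3.240e+01  3.180e+01 -3.000e-01]
 [-1.482e+02 -3.270e+01  3.180e+01 -5.000e-01]
 [-1.422e+02 -3.250e+01  3.180e+01 -4.000e-01]
 [-1.362e+02 -3.290e+01  3.170e+01 -6.000e-01]
 [-1.302e+02 -3.270e+01  3.180e+01 -4.000e-01]
 [-1.242e+02 -3.240e+01  3.180e+01 -3.000e-01]]
```

{"op": "move_arm", "data": {
  "plan": [
    [[0,0,0,0,0.006,0.08,0.5],[0,0,0,0,0.006,0.16,0.5],[0,0,0,0,0.006,0.24,0.5],[0,0,0,0,0.006,0.32,0.5],[0,0,0,0,0.006,0.373,0.5],[0,0,0,0,0.006,0.373,0.5],[0,0,0,0,0.006,0.373,0.5],[0,0,0,0,0.006,0.373,0.5]]
  ]
}}

```text
t: 13.3
tcp_pos: [0.5647, -0.0283, 0.035]
tool_rot: [0.774, 0.633, 0.0, 0.0]
force: [-0.9, 0.3, -2.5]
finger_gap: 0.743
```

{"op": "move_arm", "data": {
  "plan": [
    [[0,0,0,0.04,0,0,0.5],[0,0,0,0.08,0,0,0.5],[0,0,0,0.12,0,0,0.5],[0,0,0,0.16,0,0,0.5],[0,0,0,0.2,0,0,0.5],[0,0,0,0.24,0,0,0.5],[0,0,0,0.27,0,0,0.5],[0,0,0,0.3,0,0,0.5]]
  ]
}}

```text
t: 14.3
tcp_pos: [0.5705, 0.0013, 0.0347]
tool_rot: [0.774, 0.633, -0.0, 0.0]
force: [0.2, 0.5, -2.2]
finger_gap: 0.744
```

```bash
python3 -c "
from h import *
st=status.sense(); go(); q=st['tcp_pos']-RO; print('rig',(q@RX*1e3).round(1),(q@RY*1e3).round(1),'Frig',(st['force']@RX).round(1),(st['force']@RY).round(1),st['ft_torque'].round(2))"
```

```text
at [0.5705 0.0013 0.0347] F [ 0.2  0.5 -2.2] gap 0.744
rig 0.8 -148.0 Frig 0.1 0.6 [0.08 0.06 0.05]
```

{"op": "move_arm", "data": {
  "plan": [
    [[0,0,0,0.07,0,0,0.5],[0,0,0,0.14,0,0,0.5],[0,0,0,0.21,0,0,0.5],[0,0,0,0.28,0,0,0.5],[0,0,0,0.35,0,0,0.5],[0,0,0,0.42,0,0,0.5],[0,0,0,0.5,0,0,0.5],[0,0,0,0.5,0,0,0.5]]
  ]
}}

```text
t: 15.3
tcp_pos: [0.5805, 0.0508, 0.0347]
tool_rot: [0.774, 0.633, 0.0, 0.0]
force: [-0.5, -0.5, -2.6]
finger_gap: 0.744
```

```bash
cat >> h.py <<'E'
def rs():
    st=status.sense(); q=st['tcp_pos']-RO; print('rig',(q@RX*1e3).round(1),(q@RY*1e3).round(1),(q[2]*1e3).round(1),'Frig',(st['force']@RX).round(1),(st['force']@RY).round(1),st['force'][2].round(1),st['ft_torque'].round(2),'gap',round(st['finger_gap'],3),'q',st['q'].round(2),'t',st['t'])
E
python3 -c "
from h import *
rs()"
```

```text
rig 0.8 -97.5 34.7 Frig -0.4 -0.5 -2.6 [-0.01 -0.01 -0.  ] gap 0.744 q [-0.1   0.79  1.68  0.    0.67  0.1 ] t 15.3
```

{"op": "move_arm", "data": {
  "plan": [
    [[0,0,0,0,0,0,0],[0,0,0,0,0,0,0],[0,0,0,0,0,0,0],[0,0,0,0,0,-0.2,0],[0,0,0,0,0,-0.5,0],[0,0,0,0,0,-0.8,0],[0,0,0,-0.4,0,-0.8,0],[0,0,0,-0.8,0,-0.8,0]]
  ]
}}

```text
t: 16.3
tcp_pos: [0.5647, -0.0289, 0.1156]
tool_rot: [0.774, 0.633, 0.001, 0.001]
force: [-0.4, -0.6, 0.4]
finger_gap: 0.998
```

{"op": "move_arm", "data": {
  "plan": [
    [[0,0,0,-0.28,0,0,1],[0,0,0,-0.28,0,0,1],[0,0,0,-0.28,0,0,1],[0,0,0,-0.28,0,0,1],[0,0,0,-0.28,-0.008,0.2,1],[0,0,0,-0.28,-0.008,0.4,1],[0,0,0,-0.28,-0.008,0.6,1],[0,0,0,-0.28,-0.008,0.6,1]]
  ]
}}

```text
t: 17.3
tcp_pos: [0.5571, -0.0543, 0.0534]
tool_rot: [0.774, 0.633, -0.001, -0.001]
force: [0.4, 0.1, -0.6]
finger_gap: -0.003
```

```bash
python3 -c "
from h import *
rs(); s=save('wrist','w3')"
```

```text
rig -1.3 -205.1 53.4 Frig 0.4 0.1 -0.6 [-0.02  0.01 -0.01] gap -0.003 q [-0.3   0.74  1.73  0.    0.67 -0.1 ] t 17.3
```

View pics/w3.png

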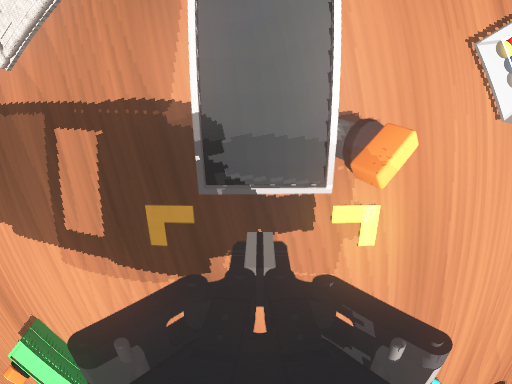

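Pushing setup is good: closed fingers at (260,240), behind the tail edge at (265,190), between the tape corners.

{"op": "move_arm", "data": {
  "plan": [
    [[0,0,0,0.12,0,0,1],[0,0,0,0.22,0,0,1],[0,0,0,0.32,0,0,1],[0,0,0,0.42,0,0,1],[0,0,0,0.52,0,0,1],[0,0,0,0.62,0,0,1],[0,0,0,0.72,0,0,1],[0,0,0,0.8,0,0,1]]
  ]
}}

```text
t: 18.35
tcp_pos: [0.5747, 0.0133, 0.0598]
tool_rot: [0.773, 0.634, -0.004, 0.006]
force: [0.5, -0.4, 0.6]
finger_gap: 0.006
```

{"op": "move_arm", "data": {
  "plan": [
    [[0,0,0,0.02,0,0,1],[0,0,0,0.04,0,0,1],[0,0,0,0.06,0,0,1],[0,0,0,0.08,0,0,1],[0,0,0,0.1,0,0,1],[0,0,0,0.12,0,0,1],[0,0,0,0.14,0,0,1],[0,0,0,0.16,0,0,1]]
  ]
}}

```text
t: 19.35
tcp_pos: [0.577, 0.0389, 0.0544]
tool_rot: [0.775, 0.633, -0.0, -0.0]
force: [0.5, -1.8, -0.3]
finger_gap: -0.002
```

```bash
cat > gap.py <<'E'
from h import *
import sys
rs(); s=save('wrist',sys.argv[1]); W=wworld(s); hsv=cv2.cvtColor(s['img'],cv2.COLOR_RGB2HSV)
q=W-RO; X=q@RX*1e3; Y=q@RY*1e3; Z=q[...,2]*1e3
# profile along the rail near x=+-20: Y range by height
red=((hsv[...,0]<8)|(hsv[...,0]>172))&(hsv[...,1]>130)&(Z>36)&(Z<46)&(abs(X)<28)&(Y<100)
print('stop y',np.percentile(Y[red],[0.5,50,99.5]).round(1),red.sum())
rim=(Z>43)&(Z<54)&(hsv[...,1]<60)&(abs(X)<33)&(Y>-130)&(Y<80)
print('carr y',np.percentile(Y[rim],[0.5,99.5]).round(1),'z',np.percentile(Z[rim],[5,95]).round(1))
E
python3 gap.py w4
```

```text
rig -0.3 -109.9 54.4 Frig 0.9 -1.7 -0.3 [-0.23  0.06 -0.03] gap -0.002 q [-0.13  0.76  1.69  0.    0.7   0.07] t 19.35Traceback (most recent call last):
  File "gap.py", line 7, in <module>
    print('stop y',np.percentile(Y[red],[0.5,50,99.5]).round(1),red.sum())
                   ~~~~~~~~~~~~~^^^^^^^^^^^^^^^^^^^^^^
    return _quantile_unchecked(
        a, q, axis, out, overwrite_input, method, keepdims, weights)
    return _ureduce(a,
                    func=_quantile_ureduce_func,
    ...<5 lines>...
                    overwrite_input=overwrite_input,
                    method=method)
    r = func(a, **kwargs)
    result = _quantile(arr,
                       quantiles=q,
    ...<2 lines>...
                       out=out,
                       weights=wgt)
    slices_having_nans = np.isnan(arr[-1, ...])
                                  ~~~^^^^^^^^^
IndexError: index -1 is out of bounds for axis 0 with size 0
```

{"op": "move_arm", "data": {
  "plan": [
    [[0,0,0,0.02,0,0,1],[0,0,0,0.04,0,0,1],[0,0,0,0.06,0,0,1],[0,0,0,0.08,0,0,1],[0,0,0,0.09,0,0,1],[0,0,0,0.1,0,0,1],[0,0,0,0.1,0,0,1],[0,0,0,0.1,0,0,1]]
  ]
}}

```text
t: 20.4
tcp_pos: [0.5794, 0.0484, 0.0548]
tool_rot: [0.775, 0.633, 0.0, -0.0]
force: [0.1, -0.5, -1.0]
finger_gap: -0.002
```

{"op": "move_arm", "data": {
  "plan": [
    [[0,0,0,0.01,0,0,1],[0,0,0,0.01,0,0,1],[0,0,0,0.02,0,0,1],[0,0,0,0.02,0,0,1],[0,0,0,0.03,0,0,1],[0,0,0,0.03,0,0,1],[0,0,0,0.03,0,0,1],[0,0,0,0.03,0,0,1]]
  ]
}}

```text
t: 21.4
tcp_pos: [0.58, 0.0513, 0.0548]
tool_rot: [0.774, 0.633, 0.0, 0.0]
force: [-0.8, -0.8, 1.3]
finger_gap: -0.001
```

```bash
python3 -c "
from h import *
rs()"
```

```text
rig 0.2 -97.1 54.8 Frig -0.7 -1.0 1.3 [-0.32 -0.04  0.03] gap -0.001 q [-0.1   0.76  1.68  0.    0.71  0.1 ] t 21.4
```

{"op": "move_arm", "data": {
  "plan": [
    [[0,0,0,0.01,0,0,1],[0,0,0,0.01,0,0,1],[0,0,0,0.02,0,0,1],[0,0,0,0.02,0,0,1],[0,0,0,0.02,0,0,1],[0,0,0,0.02,0,0,1],[0,0,0,0.02,0,0,1],[0,0,0,0.02,0,0,1]]
  ]
}}

```text
t: 22.4
tcp_pos: [0.5802, 0.0525, 0.0548]
tool_rot: [0.774, 0.633, -0.0, 0.0]
force: [-0.3, -5.6, 2.9]
finger_gap: -0.001
```

{"op": "move_arm", "data": {
  "plan": [
    [[0,0,0,0.01,0,0,1],[0,0,0,0.01,0,0,1],[0,0,0,0.01,0,0,1],[0,0,0,0.01,0,0,1],[0,0,0,0.01,0,0,1],[0,0,0,0.01,0,0,1],[0,0,0,0.01,0,0,1],[0,0,0,0.01,0,0,1]]
  ]
}}

```text
t: 23.4
tcp_pos: [0.5802, 0.0526, 0.0548]
tool_rot: [0.774, 0.633, -0.001, 0.001]
force: [-2.1, -9.1, 2.7]
finger_gap: 0.001
```

```bash
python3 -c "
from h import *
rs()
s=save('side','d4');W=world(s); hsv=cv2.cvtColor(s['img'],cv2.COLOR_RGB2HSV);q=W-RO; X=q@RX*1e3; Y=q@RY*1e3; Z=q[...,2]*1e3
for x in(-22,22):
  k=(abs(X-x)<6)&(Y>-110)&(Y<70)&(Z>5)
  o=np.argsort(Y[k]); print(x,[(round(float(a)),round(float(b))) for a,b in zip(Y[k][o],Z[k][o]) if a>10][::2])
"
```

```text
rig 0.1 -95.8 54.8 Frig -0.3 -9.3 2.7 [-1.38  0.26  0.01] gap 0.001 q [-0.1   0.76  1.68 -0.    0.71  0.1 ] t 23.4
-22 [(11, 50), (12, 46), (12, 47), (13, 46), (15, 47), (16, 47), (16, 47), (17, 45), (18, 45), (19, 49), (21, 48), (21, 47), (24, 48), (24, 48), (25, 47), (25, 49), (25, 46), (27, 47), (28, 48), (29, 46), (31, 47), (32, 47), (33, 48), (36, 49), (37, 42), (37, 42), (37, 46), (38, 27), (38, 24), (38, 43), (39, 49), (39, 33), (39, 37), (39, 52), (39, 44), (40, 42), (40, 50), (40, 43), (41, 23), (42, 21), (43, 18), (43, 44), (43, 39), (44, 44), (46, 31), (46, 46), (46, 40), (47, 24), (48, 22), (49, 45), (49, 15), (50, 44), (50, 42), (51, 43), (51, 31), (52, 37), (53, 42), (53, 30), (53, 8), (54, 14), (55, 44), (55, 20), (56, 38), (57, 44), (57, 40), (57, 42), (57, 6), (57, 10), (58, 23), (58, 46), (58, 38), (58, 31), (59, 31), (59, 35), (59, 36), (59, 38), (59, 28), (59, 14), (59, 18), (60, 35), (60, 32), (60, 9), (61, 13), (63, 14), (63, 9), (63, 11), (64, 9), (66, 29), (67, 13), (68, 9), (69, 29), (70, 12)]
22 [(11, 47), (12, 47), (13, 46), (14, 47), (16, 48), (16, 45), (17, 45), (18, 48), (18, 47), (20, 45), (21, 45), (21, 45), (22, 46), (24, 45), (25, 50), (25, 46), (26, 50), (28, 49), (29, 48), (29, 47), (31, 45), (32, 49), (32, 47), (33, 47), (36, 43), (37, 50), (38, 48), (38, 47), (39, 45), (39, 54), (39, 43), (40, 48), (40, 43), (41, 41), (43, 43), (44, 45), (46, 41), (46, 45), (47, 42), (48, 42), (49, 43), (51, 43), (53, 44), (53, 43), (54, 44), (55, 43), (56, 41), (57, 41), (58, 27), (58, 22), (58, 13), (58, 39), (58, 38), (58, 29), (59, 41), (59, 33), (59, 32), (59, 19), (60, 28), (61, 40), (63, 7), (67, 30), (68, 28)]
```

```bash
cat > knob.py <<'E'
from h import *
import sys
fn,cy=sys.argv[1],float(sys.argv[2]); cx=float(sys.argv[3]) if len(sys.argv)>3 else 0
s=dict(np.load(f'pics/{fn}.npz')); W=wworld(s); hsv=cv2.cvtColor(s['img'],cv2.COLOR_RGB2HSV)
q=W-RO; P=np.stack([q@RX*1e3-55.3-cx,q@RY*1e3-(cy-40),q[...,2]*1e3-55.3],-1)
zk=np.array([.5,0,.866]); e1=np.array([.866,0,-.5]); K=np.stack([P@e1,P[...,1],P@zk],-1)
m=cv2.inRange(hsv,np.array((6,140,100)),np.array((25,255,255)))>0; m&=(np.linalg.norm(K,axis=-1)<35)
k=K[m]; print(len(k),'h',np.percentile(k[:,2],[5,50,95]).round(1)); t=k[k[:,2]>6.5]
r=cv2.minAreaRect(t[:,:2].astype(np.float32)); print('top',len(t),r)
E
python3 knob.py w3 -107.5
cat >> h.py <<'E'
def knobR(c,flip=0):
    zk=RX*.5+np.array([0,0,.866]); zk/=np.linalg.norm(zk); e1=np.cross(RY,zk); a=.7-c-np.pi/2+flip*np.pi
    y=np.cos(a)*e1+np.sin(a)*RY; return R.from_matrix(np.c_[np.cross(y,-zk),y,-zk]),zk
E
python3 -c "
from h import *
Q,zk=knobR(.08); p=rig(55.3,-64,55.3); print(p,Q.as_matrix().round(2))
b=rig(0,-125,160)
go((b,down(YR)),(p+zk*.1,Q),(p+zk*.014,Q))"
```

```text
1917 h [-12.8  -5.    2. ]
top 0 ((0.0, 0.0), (0.0, 0.0), 0.0)
[0.64060749 0.0728032  0.0553    ] [[ 0.81  0.33 -0.49]
 [ 0.43 -0.9   0.1 ]
 [-0.41 -0.29 -0.87]]
at [0.5802 0.0526 0.0548] F [-1.1 -7.8  2.5] gap 0.002
   [-0.0, 0.002, -0.0] [-0.148, -0.001, -0.526]
   [-0.0, 0.002, -0.0] [-0.147, -0.001, -0.526]
  --
   [0.308, -0.158, 0.591] [0.305, 0.527, 0.09]
   [0.308, -0.158, 0.591] [0.511, 0.335, -0.068]
  --
   [0.0, 0.0, 0.0] [-0.0, -0.0, 0.86]
  --
```

{"op": "move_arm", "data": {
  "plan": [
    [[0,0,0,-0.05,0,0,1],[0,0,0,-0.1,0,0,1],[0,0,0,-0.148,0,-0.2,1],[0,0,0,-0.2,0,-0.4,0.5],[0,0,0,-0.25,0,-0.7,0.5],[0,0,0,-0.29,0,-1,0.5],[0,0,0,-0.29,0,-1,0.5],[0,0,0,-0.29,0,-1,0.5]]
  ]
}}

```text
t: 24.45
tcp_pos: [0.5743, 0.026, 0.155]
tool_rot: [0.774, 0.633, 0.0, -0.0]
force: [-0.2, 0.2, 0.4]
finger_gap: 0.504
```

```bash
python3 -c "
from h import *
rs(); s=save('wrist','w5'); W=wworld(s); q=W-RO; X=q@RX*1e3; Y=q@RY*1e3; Z=q[...,2]*1e3
sat=cv2.cvtColor(s['img'],cv2.COLOR_RGB2HSV)[...,1]
k=(abs(X)<40)&(Z>44)&(Z<53)&(Y>-100)&(Y<36)&(sat<80)
r=cv2.minAreaRect(np.stack([X[k],Y[k]],-1).astype(np.float32)); print(r,np.median(Z[k]))
"; python3 knob.py w5 -24
```

```text
rig -0.4 -123.1 155.0 Frig -0.3 0.2 0.4 [-0.   -0.05  0.03] gap 0.504 q [-0.15  0.59  1.65  0.    0.9   0.05] t 24.45
((3.9393138885498047, -27.08331298828125), (71.75835418701172, 117.95975494384766), 0.09317199885845184) 45.687899143692924
879 h [-7.7  5.2  8.2]
top 367 ((-0.34916114807128906, -0.2080554962158203), (31.274105072021484, 10.518951416015625), 35.35697937011719)
```

View pics/w5.png

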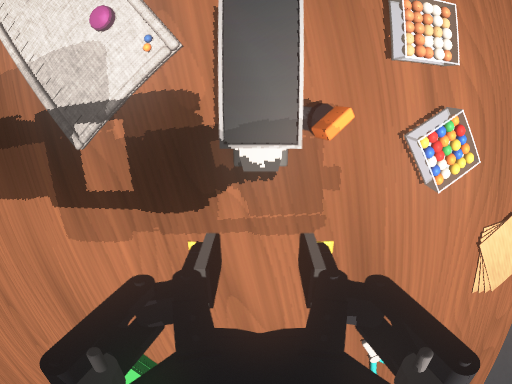

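The knob bar is at (332,122), and its measured rectangle (31×10.5 mm, centred within 0.4 mm of the expected spot) gives clamp ≈ 0.08.

```bash
python3 -c "
from h import *
Q,zk=knobR(.083); p=rig(55,-64.2,55.3)
go((p+zk*.09,Q),(p+zk*.014,Q))"
```

```text
at [0.574  0.026  0.1543] F [-0.5  0.8 -0.1] gap 0.502
   [0.307, -0.159, 0.592] [0.295, 0.503, 0.105]
   [0.307, -0.159, 0.592] [0.495, 0.322, -0.048]
  --
   [0.0, 0.0, 0.0] [-0.0, -0.0, 0.76]
  --
```

{"op": "move_arm", "data": {
  "plan": [
    [[0.077,-0.04,0.148,0.074,0.126,0,0.5],[0.154,-0.08,0.296,0.148,0.25,0,0.5],[0.23,-0.12,0.444,0.22,0.377,0.05,0.5],[0.307,-0.159,0.592,0.295,0.503,0.105,0.5],[0.307,-0.159,0.592,0.295,0.503,0.105,0.5],[0.307,-0.159,0.592,0.295,0.503,0.105,0.5],[0.307,-0.159,0.592,0.295,0.503,0.105,0.5],[0.307,-0.159,0.592,0.295,0.503,0.105,0.5]]
  ]
}}

```text
t: 25.5
tcp_pos: [0.6293, 0.0446, 0.1447]
tool_rot: [0.892, 0.432, -0.123, -0.053]
force: [0.4, -0.8, -1.1]
finger_gap: 0.5
```

{"op": "move_arm", "data": {
  "plan": [
    [[0.077,-0.04,0.148,0.12,0.08,-0.05,0.5],[0.154,-0.08,0.296,0.25,0.16,-0.05,0.5],[0.23,-0.12,0.444,0.37,0.24,-0.05,0.5],[0.307,-0.159,0.592,0.495,0.322,-0.048,0.5],[0.307,-0.159,0.592,0.495,0.322,-0.048,0.5],[0.307,-0.159,0.592,0.495,0.322,-0.048,0.5],[0.307,-0.159,0.592,0.495,0.322,-0.048,0.5],[0.307,-0.159,0.592,0.495,0.322,-0.048,0.5]]
  ]
}}

```text
t: 26.5
tcp_pos: [0.6848, 0.0636, 0.1347]
tool_rot: [0.945, 0.201, -0.237, -0.102]
force: [-0.6, 0.7, -0.9]
finger_gap: 0.498
```

```bash
python3 -c "
from h import *
Q,zk=knobR(.083); p=rig(55,-64.2,55.3); rs()
go((p+zk*.014,Q))"
```

```text
rig 100.4 -64.2 134.7 Frig -0.7 0.6 -0.9 [-0.05 -0.24  0.  ] gap 0.498 q [-0.09  0.96  0.95  0.05  1.75  1.06] t 26.5
at [0.6848 0.0636 0.1347] F [-0.6  0.7 -0.9] gap 0.498
   [0.001, -0.001, 0.001] [0.003, 0.001, 0.774]
  --
```

{"op": "move_arm", "data": {
  "plan": [
    [[0,0,0,0,0,0.2,0.5],[0,0,0,0,0,0.4,0.5],[0,0,0,0,0,0.6,0.5],[0,0,0,0,0,0.77,0.5],[0,0,0,0,0,0.77,0.5],[0,0,0,0,0,0.77,1],[0,0,0,0,0,0.77,1],[0,0,0,0,0,0.77,1]]
  ],
  "force": 35
}}

```text
t: 27.5
tcp_pos: [0.6483, 0.0712, 0.0682]
tool_rot: [0.945, 0.2, -0.236, -0.102]
force: [0.0, -0.2, 2.8]
finger_gap: 0.107
```

```bash
python3 -c "
from h import *
rs()"
```

```text
rig 63.2 -64.1 68.2 Frig 0.1 -0.2 2.8 [ 0.05 -0.07 -0.07] gap 0.107 q [-0.09  0.99  1.1   0.06  1.58  1.05] t 27.5
```

{"op": "move_arm", "data": {
  "plan": [
    [[0,0,0.12,0,0,0,1],[0,0,0.24,0,0,0,1],[0,0,0.36,0,0,0,1],[0,0,0.48,0,0,0,1],[0,0,0.6,0,0,0,1],[0,0,0.7,0,0,0,1],[0,0,0.8,0,0,0,1],[0,0,0.8,0,0,0,1]]
  ]
}}

```text
t: 28.5
tcp_pos: [0.6479, 0.0711, 0.0682]
tool_rot: [0.961, -0.101, -0.257, -0.024]
force: [-0.1, -0.1, 5.3]
finger_gap: 0.103
```

{"op": "move_arm", "data": {
  "plan": [
    [[0,0,0.12,0,0,0,1],[0,0,0.24,0,0,0,1],[0,0,0.36,0,0,0,1],[0,0,0.48,0,0,0,1],[0,0,0.6,0,0,0,1],[0,0,0.7,0,0,0,1],[0,0,0.8,0,0,0,1],[0,0,0.82,0,0,0,1]]
  ]
}}

```text
t: 29.5
tcp_pos: [0.6488, 0.0714, 0.0685]
tool_rot: [0.88, -0.4, -0.25, 0.057]
force: [1.4, 0.2, 6.6]
finger_gap: 0.107
```

```bash
python3 -c "
from h import *
rs(); st=status.sense()
for c in (1.2,1.3,1.4): print(c,(R.from_quat(st['tool_rot']).inv()*knobR(c)[0]).as_rotvec().round(3))"
```

```text
rig 63.6 -63.8 68.5 Frig 1.4 0.4 6.6 [0.14 0.03 0.07] gap 0.107 q [-0.09  0.99  1.1   0.06  1.57  2.32] t 29.5
1.2 [-0.003 -0.003 -0.154]
1.3 [-0.003 -0.003 -0.054]
1.4 [-0.003 -0.003  0.046]
```

{"op": "move_arm", "data": {
  "plan": [
    [[0,0,0,0,0,0,0.5],[0,0,0,0,0,0,0.5],[0,0,0,0,0,0,0.5],[0,0,0,0,0,-0.2,0.5],[0,0,0,0,0,-0.4,0.5],[0,0,0,0,0,-0.7,0.5],[0,0,0,0,0,-1,0.5],[0,0,0,0,0,-1,0.5]]
  ]
}}

```text
t: 30.5
tcp_pos: [0.6982, 0.0607, 0.1555]
tool_rot: [0.88, -0.401, -0.249, 0.058]
force: [0.6, -0.8, -0.6]
finger_gap: 0.498
```

```bash
python3 -c "
from h import *
rs(); s=save('wrist','w6')
W=wworld(s); q=W-RO; X=q@RX*1e3; Y=q@RY*1e3; Z=q[...,2]*1e3; hsv=cv2.cvtColor(s['img'],cv2.COLOR_RGB2HSV)
k=(abs(X)<40)&(Z>44)&(Z<53)&(Y>-100)&(Y<36)&(hsv[...,1]<80)
print(k.sum(), cv2.minAreaRect(np.stack([X[k],Y[k]],-1).astype(np.float32)) if k.sum() else '')
r=((hsv[...,0]<8)|(hsv[...,0]>172))&(hsv[...,1]>130)&(Z>36)&(Z<46)&(abs(X)<28)&(Y<100)
print('stop',np.percentile(Y[r],[1,99]) if r.sum() else 0)
D=down(-.1)
go((np.array([.50,-.20,.32]),D))
s=dict(np.load('pics/s0.npz'));W=world(s)
for nm,s,box in(('s',s,(150,180,225,250)),('d',dict(np.load('pics/d4.npz')),(255,110,320,190))):
    W=world(s);u0,v0,u1,v1=box;P=W[v0:v1,u0:u1].reshape(-1,3)
    P=P[(P[:,0]>.35)&(P[:,0]<.62)&(P[:,1]<-.2)&(P[:,1]>-.48)]
    for a,b in((.03,.05),(.06,.1),(.1,.13),(.13,.17)):
        k=P[(P[:,2]>a)&(P[:,2]<b)]; r=cv2.minAreaRect((k[:,:2]*1000).astype(np.float32)); print(nm,a,len(k),np.round(r[0]),np.round(r[1]),round(r[2],1),k[:,2].max())
"; python3 knob.py w6 -24
```

```text
rig 114.1 -64.4 155.5 Frig 0.7 -0.6 -0.6 [-0.03 -0.23  0.02] gap 0.498 q [-0.09  0.96  0.9   0.05  1.8   2.33] t 30.5
2081 ((1.5694580078125, -25.71855926513672), (66.50849914550781, 123.276611328125), 0.4402521252632141)
stop [-68.61498899  56.62365329]
at [0.6966 0.061  0.1538] F [ 0.2 -0.  -0.3] gap 0.497
   [-0.102, 0.183, -0.72] [0.043, 0.897, -0.185]
   [-0.102, 0.183, -0.72] [-0.426, 0.799, -0.143]
   [-0.102, 0.183, -0.72] [-0.77, 0.464, -0.18]
   [-0.102, 0.183, -0.72] [-0.872, 0.005, -0.282]
  --
s 0.03 377 [ 449. -288.] [184. 187.] 6.7 0.04996195898532951
s 0.06 418 [ 480. -309.] [131.  91.] 3.7 0.0997433538004544
s 0.1 167 [ 482. -347.] [132.  13.] 9.0 0.12989601792852057
s 0.13 195 [ 520. -370.] [ 90. 193.] 54.4 0.15450577373497665
d 0.03 262 [ 425. -329.] [263. 113.] 51.1 0.049996044623311864
d 0.06 613 [ 427. -345.] [252.  96.] 60.6 0.09992011128133294
d 0.1 109 [ 442. -341.] [54.  8.] 3.3 0.1293965761090703
d 0.13 27 [ 424. -346.] [13. 14.] 84.7 0.15473290172249787
388 h [-5.2  8.2  9.3]
top 318 ((2.1369104385375977, -0.8306436538696289), (9.170717239379883, 31.60335350036621), 52.7835578918457)
```

Clamp measured at ≈1.35, which is tight, and the carriage still sits against the stop. Next I'll look at the rack.

{"op": "move_arm", "data": {
  "plan": [
    [[-0.025,0.045,-0.18,0,0.2,-0.1,0.5],[-0.05,0.09,-0.36,0.02,0.4,-0.15,0.5],[-0.075,0.135,-0.54,0.03,0.7,-0.18,0.5],[-0.102,0.183,-0.72,0.043,0.897,-0.185,0.5],[-0.102,0.183,-0.72,0.043,0.897,-0.185,0.5],[-0.102,0.183,-0.72,0.043,0.897,-0.185,0.5],[-0.102,0.183,-0.72,0.043,0.897,-0.185,0.5],[-0.102,0.183,-0.72,0.043,0.897,-0.185,0.5]]
  ]
}}

```text
t: 31.55
tcp_pos: [0.6474, -0.0037, 0.1945]
tool_rot: [0.968, -0.124, -0.211, 0.049]
force: [-0.4, -0.1, 0.0]
finger_gap: 0.499
```

{"op": "move_arm", "data": {
  "plan": [
    [[-0.025,0.045,-0.18,-0.1,0.2,-0.04,0.5],[-0.05,0.09,-0.36,-0.2,0.4,-0.08,0.5],[-0.075,0.135,-0.54,-0.3,0.6,-0.1,0.5],[-0.102,0.183,-0.72,-0.426,0.799,-0.143,0.5],[-0.102,0.183,-0.72,-0.426,0.799,-0.143,0.5],[-0.102,0.183,-0.72,-0.426,0.799,-0.143,0.5],[-0.102,0.183,-0.72,-0.426,0.799,-0.143,0.5],[-0.102,0.183,-0.72,-0.426,0.799,-0.143,0.5]]
  ]
}}

```text
t: 32.55
tcp_pos: [0.5985, -0.069, 0.2361]
tool_rot: [0.974, 0.163, -0.152, 0.035]
force: [-0.5, 0.3, -0.6]
finger_gap: 0.499
```

{"op": "move_arm", "data": {
  "plan": [
    [[-0.025,0.045,-0.18,-0.2,0.1,-0.04,0.5],[-0.05,0.09,-0.36,-0.4,0.2,-0.08,0.5],[-0.075,0.135,-0.54,-0.6,0.3,-0.1,0.5],[-0.102,0.183,-0.72,-0.77,0.464,-0.18,0.5],[-0.102,0.183,-0.72,-0.77,0.464,-0.18,0.5],[-0.102,0.183,-0.72,-0.77,0.464,-0.18,0.5],[-0.102,0.183,-0.72,-0.77,0.464,-0.18,0.5],[-0.102,0.183,-0.72,-0.77,0.464,-0.18,0.5]]
  ]
}}

```text
t: 33.55
tcp_pos: [0.5494, -0.134, 0.2779]
tool_rot: [0.896, 0.436, -0.08, 0.018]
force: [0.1, 0.1, 0.2]
finger_gap: 0.498
```

{"op": "move_arm", "data": {
  "plan": [
    [[-0.025,0.045,-0.18,-0.2,0,-0.08,0.5],[-0.05,0.09,-0.36,-0.4,0,-0.14,0.5],[-0.075,0.135,-0.54,-0.6,0,-0.2,0.5],[-0.102,0.183,-0.72,-0.872,0.005,-0.282,0.5],[-0.102,0.183,-0.72,-0.872,0.005,-0.282,0.5],[-0.102,0.183,-0.72,-0.872,0.005,-0.282,0.5],[-0.102,0.183,-0.72,-0.872,0.005,-0.282,0.5],[-0.102,0.183,-0.72,-0.872,0.005,-0.282,0.5]]
  ]
}}

```text
t: 34.55
tcp_pos: [0.5005, -0.1992, 0.3197]
tool_rot: [0.741, 0.672, -0.001, -0.001]
force: [-0.3, 0.6, -0.3]
finger_gap: 0.499
```

```bash
python3 -c "
from h import *
rs();go(); s=save('wrist','w7')"
```

```text
rig -28.1 -358.4 319.7 Frig -0.4 0.5 -0.3 [-0.02 -0.01  0.01] gap 0.499 q [-0.59  0.34  1.56 -0.    1.24 -0.49] t 34.55
at [ 0.5005 -0.1992  0.3197] F [-0.3  0.6 -0.3] gap 0.499
```

View pics/w7.png

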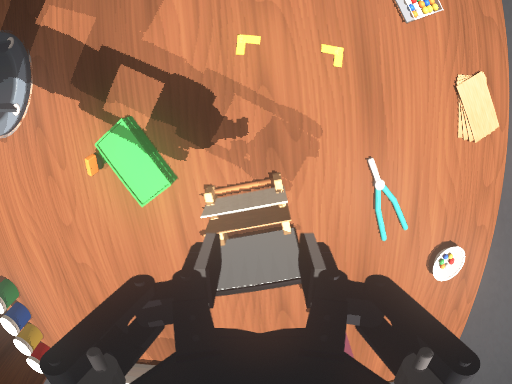

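The rack's front ends are at (208,190) and (278,178), with the two cards at (245,205) and (250,218). The board's face spans (215..300, 240..290) and its top edge lies near row 288.

```bash
cat > bd.py <<'E'
from h import *
s=dict(np.load('pics/w7.npz')); W=wworld(s)
m=np.zeros(W.shape[:2],bool); m[225:300,205:312]=1
k=m&(W[...,2]>.085)&(W[...,2]<.165)
n,l,st,c=cv2.connectedComponentsWithStats(k.astype(np.uint8)); k=l==1+np.argmax(st[1:,4])
P=W[k]; print(len(P),P.min(0).round(3),P.max(0).round(3))
f=P[(P[:,2]<.14)]; 
for _ in range(4):
    c=f.mean(0); u,sv,vt=np.linalg.svd(f-c,full_matrices=False); nrm=vt[2]; r=(f-c)@nrm; f=f[abs(r)<.003]
if nrm[1]<0: nrm=-nrm
print('face plane c',c.round(4),'n',nrm.round(4),'rms',sv[2]/np.sqrt(len(f)),'lean deg',np.rad2deg(np.arcsin(nrm[2])).round(2),'yaw of n',np.rad2deg(np.arctan2(nrm[1],nrm[0])).round(2))
t=np.cross([0,0,1],nrm); t/=np.linalg.norm(t)  # board y
up=np.cross(nrm,t); a=(P-c)@t; h=(P-c)@up
print('t',t.round(3),'extent y',np.percentile(a,[.3,99.7]).round(4),'up',np.percentile(h,[.3,99.9]).round(4))
mid=c+t*np.percentile(a,[.3,99.7]).mean(); hh=np.percentile(h,99.7); top=mid+up*hh; print('top centre on face',top.round(4),'lower',(top-up*.14).round(4))
# rack rails z~.036
q=W[150:300,190:310]; k=(abs(q[...,2]-.036)<.003); Q=q[k]; r=cv2.minAreaRect((Q[:,:2]*1000).astype(np.float32)); print('rails',r)
E
python3 bd.py
```

```text
2635 [ 0.43  -0.351  0.085] [ 0.54  -0.332  0.151]
face plane c [ 0.4853 -0.3379  0.1138] n [-0.0989  0.9951  0.0016] rms 0.000546075817443083 lean deg 0.09 yaw of n 95.68
t [-0.995 -0.099  0.   ] extent y [-0.0528  0.0539] up [-0.0284  0.0371]
top centre on face [ 0.4848 -0.338   0.1506] lower [ 0.4847 -0.3378  0.0106]
rails ((476.1268310546875, -293.578125), (124.88304901123047, 92.72530364990234), 5.730713367462158)
```

```bash
cat >> h.py <<'E'
BN=np.array([-.0989,.9951,0]);BT=np.array([-.9951,-.0989,0]);UP=np.array([0,0,1.]); BO=np.array([.4806,-.3383,.0106])-.004*BN
def bp(x,y,z): return BO+(BN*x+BT*y+UP*z)/1e3
def tabpose(leg,back=0,theta=np.pi/4):
    """TCP pose on the tab at leg angle, tool in the board's xz plane"""
    d0=np.array([np.cos(theta),-np.sin(theta)]); tcp=np.array([-17,30])-22*d0-back*d0
    c,s=np.cos(leg),np.sin(leg); rot=lambda v:np.array([v[0]*c+v[1]*s,v[1]*c-v[0]*s])
    hz=np.array([-8,95]); p=hz+rot(tcp-hz); d=rot(d0); z=BN*d[0]+UP*d[1]; y=-BT
    return bp(p[0],0,p[1]),R.from_matrix(np.c_[np.cross(y,z),y,z])
E
python3 -c "
from h import *
for n,f in(('s0',world),('d0',world)):
    s=dict(np.load(f'pics/{n}.npz')); W=f(s); hsv=cv2.cvtColor(s['img'],cv2.COLOR_RGB2HSV)
    m=cv2.inRange(hsv,np.array((150,40,60)),np.array((178,180,255)))>0; m&=(W[...,2]>.02)&(W[...,2]<.25)&(W[...,1]<-.3)&(W[...,0]<.8)
    print(n,m.sum(),np.percentile(W[m],[2,98],axis=0).round(3).tolist())
P,Q=tabpose(0,70); print(P,tabpose(0)[0])
go(([.50,-.36,.32],down(.1)),(P,Q),tabpose(0))
"
```

```text
s0 864 [[0.577, -0.569, 0.023], [0.633, -0.459, 0.141]]
d0 443 [[0.572, -0.551, 0.024], [0.625, -0.452, 0.143]]
[ 0.48911072 -0.42393216  0.10565382] [ 0.48421542 -0.37467722  0.05615635]
at [ 0.5004 -0.1993  0.3198] F [-0.1 -0.   0.2] gap 0.501
   [-0.001, -0.0, -0.126] [-0.8, 0.077, -0.001]
   [-0.001, -0.0, -0.126] [-0.803, -0.003, -0.001]
  --
   [-0.0, 0.333, 0.0] [-0.208, -0.057, 0.714]
   [-0.0, 0.333, 0.0] [-0.386, -0.057, 0.636]
   [-0.0, 0.333, 0.0] [-0.538, -0.057, 0.515]
  --
   [0.0, 0.0, 0.0] [0.0, 0.0, 0.7]
  --
```

{"op": "move_arm", "data": {
  "plan": [
    [[0,0,-0.126,-0.4,0.04,0,0.6],[0,0,-0.126,-0.8,0.077,0,0.6],[0,0,-0.126,-0.8,0.077,0,0.6],[0,0,-0.126,-0.8,0.077,0,0.6],[0,0,-0.126,-0.8,0.077,0,0.6],[0,0,-0.126,-0.8,0.077,0,0.6],[0,0,-0.126,-0.8,0.077,0,0.6],[0,0,-0.126,-0.8,0.077,0,0.6]]
  ]
}}

```text
t: 35.6
tcp_pos: [0.5, -0.2802, 0.3203]
tool_rot: [0.707, 0.707, -0.0, -0.0]
force: [-0.3, 0.1, 0.7]
finger_gap: 0.402
```

{"op": "move_arm", "data": {
  "plan": [
    [[0,0,-0.126,-0.4,0,0,0.6],[0,0,-0.126,-0.8,0,0,0.6],[0,0,-0.126,-0.8,0,0,0.6],[0,0,-0.126,-0.8,0,0,0.6],[0,0,-0.126,-0.8,0,0,0.6],[0,0,-0.126,-0.8,0,0,0.6],[0,0,-0.126,-0.8,0,0,0.6],[0,0,-0.126,-0.8,0,0,0.6]]
  ]
}}

```text
t: 36.6
tcp_pos: [0.5, -0.3602, 0.3204]
tool_rot: [0.671, 0.741, -0.0, -0.0]
force: [-0.1, -0.4, 0.6]
finger_gap: 0.4
```

{"op": "move_arm", "data": {
  "plan": [
    [[0,0.1,0,-0.08,-0.02,0.2,0.6],[0,0.2,0,-0.15,-0.05,0.5,0.6],[0,0.333,0,-0.208,-0.057,0.714,0.6],[0,0.333,0,-0.208,-0.057,0.714,0.6],[0,0.333,0,-0.208,-0.057,0.714,0.6],[0,0.333,0,-0.208,-0.057,0.714,0.6],[0,0.333,0,-0.208,-0.057,0.714,0.6],[0,0.333,0,-0.208,-0.057,0.714,0.6]]
  ]
}}

```text
t: 37.6
tcp_pos: [0.4965, -0.3814, 0.2497]
tool_rot: [0.665, 0.735, 0.087, -0.096]
force: [-0.1, 0.2, -0.8]
finger_gap: 0.399
```

```bash
python3 -c "
from h import *
rs(); P,Q=tabpose(0,70); go((P,Q)); s=save('wrist','w8'); save('scene','s8')"
```

```text
rig 4.1 -537.7 249.7 Frig -0.1 0.2 -0.8 [-0.14  0.02 -0.01] gap 0.399 q [-0.9   0.61  1.31  0.14  1.45 -1.03] t 37.6
at [ 0.4965 -0.3814  0.2497] F [-0.1  0.2 -0.8] gap 0.399
   [-0.0, 0.334, 0.0] [-0.386, -0.058, 0.642]
   [-0.0, 0.334, 0.0] [-0.54, -0.058, 0.52]
  --
```

{"op": "move_arm", "data": {
  "plan": [
    [[0,0.1,0,-0.12,-0.02,0.2,0.6],[0,0.2,0,-0.25,-0.05,0.4,0.6],[0,0.334,0,-0.386,-0.058,0.642,0.6],[0,0.334,0,-0.386,-0.058,0.642,0.6],[0,0.334,0,-0.386,-0.058,0.642,0.6],[0,0.334,0,-0.386,-0.058,0.642,0.6],[0,0.334,0,-0.386,-0.058,0.642,0.6],[0,0.334,0,-0.386,-0.058,0.642,0.6]]
  ]
}}

```text
t: 38.7
tcp_pos: [0.4927, -0.4027, 0.178]
tool_rot: [0.648, 0.716, 0.173, -0.191]
force: [-0.2, 0.1, 0.1]
finger_gap: 0.399
```

{"op": "move_arm", "data": {
  "plan": [
    [[0,0.1,0,-0.2,-0.02,0.15,0.6],[0,0.2,0,-0.35,-0.05,0.3,0.6],[0,0.334,0,-0.54,-0.058,0.52,0.6],[0,0.334,0,-0.54,-0.058,0.52,0.6],[0,0.334,0,-0.54,-0.058,0.52,0.6],[0,0.334,0,-0.54,-0.058,0.52,0.6],[0,0.334,0,-0.54,-0.058,0.52,0.6],[0,0.334,0,-0.54,-0.058,0.52,0.6]]
  ]
}}

```text
t: 39.7
tcp_pos: [0.489, -0.4242, 0.1062]
tool_rot: [0.62, 0.685, 0.256, -0.283]
force: [-0.2, -0.7, 0.9]
finger_gap: 0.399
```

```bash
python3 -c "
from h import *
rs(); go(tabpose(0)); s=save('wrist','w9')"
```

```text
rig 5.3 -581.2 106.2 Frig -0.1 -0.7 0.9 [-0.31 -0.03 -0.03] gap 0.399 q [-1.02  1.01  1.04  0.32  1.8  -1.16] t 39.7
at [ 0.489  -0.4242  0.1062] F [-0.2 -0.7  0.9] gap 0.399
   [-0.001, 0.002, 0.0] [-0.001, 0.002, 0.706]
  --
```

View pics/w9.png

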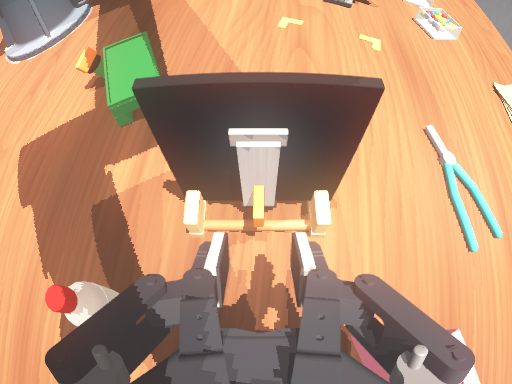

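The tab is at (258,205), centred between the open fingers (215 and 300). The glue at (80,300) is clear.

{"op": "move_arm", "data": {
  "plan": [
    [[0,0,0,0,0,0.15,0.6],[0,0,0,0,0,0.3,0.6],[0,0,0,0,0,0.5,0.6],[0,0,0,0,0,0.706,0.6],[0,0,0,0,0,0.706,0.6],[0,0,0,0,0,0.706,1],[0,0,0,0,0,0.706,1],[0,0,0,0,0,0.706,1]]
  ],
  "force": 20
}}

```text
t: 40.75
tcp_pos: [0.4839, -0.3752, 0.0552]
tool_rot: [0.62, 0.685, 0.257, -0.283]
force: [0.6, -0.3, -0.6]
finger_gap: 0.086
```

```bash
python3 -c "
from h import *
rs(); 
st=status.sense()
for a in (.1,.2,.3,.4,.5,.6,.62):
    P,Q=tabpose(a);P0,Q0=tabpose(0); print(a,((Q0.inv()*Q).as_rotvec()/(np.pi/4)).round(3),(Q0.inv().apply(P-P0)*10).round(3))"
```

```text
rig -9.4 -534.2 55.2 Frig 0.7 -0.2 -0.6 [-0.44 -0.13 -0.02] gap 0.086 q [-0.99  1.03  1.18  0.33  1.65 -1.19] t 40.75
0.1 [-0.    -0.127 -0.   ] [-0.015  0.    -0.053]
0.2 [-0.    -0.255  0.   ] [-0.025 -0.    -0.107]
0.3 [-0.    -0.382  0.   ] [-0.029  0.    -0.162]
0.4 [-0.    -0.509 -0.   ] [-0.027  0.    -0.218]
0.5 [-0.    -0.637 -0.   ] [-0.02  -0.    -0.272]
0.6 [-0.    -0.764 -0.   ] [-0.008  0.    -0.326]
0.62 [-0.    -0.789  0.   ] [-0.005  0.    -0.337]
```

{"op": "move_arm", "data": {
  "plan": [
    [[0,-0.127,0,-0.015,0,-0.053,1],[0,-0.255,0,-0.025,0,-0.107,1],[0,-0.382,0,-0.029,0,-0.162,1],[0,-0.509,0,-0.027,0,-0.218,1],[0,-0.637,0,-0.02,0,-0.272,1],[0,-0.764,0,-0.008,0,-0.326,1],[0,-0.79,0,-0.005,0,-0.337,1],[0,-0.79,0,-0.005,0,-0.337,1]]
  ]
}}

```text
t: 41.75
tcp_pos: [0.4861, -0.3984, 0.0785]
tool_rot: [0.669, 0.739, 0.055, -0.062]
force: [0.3, 0.6, -0.8]
finger_gap: 0.084
```

```bash
python3 -c "
from h import *
rs(); go(tabpose(.6)); s=save('scene','s9')"
```

```text
rig -2.7 -556.5 78.5 Frig 0.1 0.7 -0.8 [-0.06 -0.01 -0.01] gap 0.084 q [-0.9   0.8   1.46  0.1   1.03 -1.06] t 41.75
at [ 0.4861 -0.3984  0.0785] F [ 0.3  0.6 -0.8] gap 0.084
   [-0.001, 0.024, -0.0] [0.002, 0.005, -0.002]
  --
```

{"op": "move_arm", "data": {
  "plan": [
    [[0,-0.03,0,-0.007,0,-0.012,1],[0,-0.06,0,-0.014,0,-0.024,1],[0,-0.076,0,-0.018,0,-0.03,1],[0,-0.076,0,-0.018,0,-0.03,1],[0,-0.076,0,-0.018,0,-0.03,1],[0,-0.076,0,-0.018,0,-0.03,1],[0,-0.076,0,-0.018,0,-0.03,1],[0,-0.076,0,-0.018,0,-0.03,1]]
  ]
}}

```text
t: 42.8
tcp_pos: [0.4858, -0.3982, 0.0803]
tool_rot: [0.67, 0.74, 0.036, -0.042]
force: [0.3, 5.5, -1.4]
finger_gap: 0.085
```

```bash
python3 -c "
from h import *
rs(); go(tabpose(.6)); go(tabpose(.68)); s=save('wrist','w10')"
```

```text
rig -3.0 -556.3 80.3 Frig -0.8 5.4 -1.4 [ 1.02 -0.23 -0.09] gap 0.085 q [-0.89  0.78  1.49  0.07  0.97 -1.03] t 42.8
at [ 0.4858 -0.3982  0.0803] F [ 0.3  5.5 -1.4] gap 0.085
   [-0.003, 0.095, -0.001] [-0.003, 0.008, 0.016]
  --
at [ 0.4858 -0.3982  0.0803] F [ 0.3  5.5 -1.4] gap 0.085
   [-0.003, -0.007, -0.001] [-0.018, 0.008, -0.025]
  --
```

View pics/w10.png

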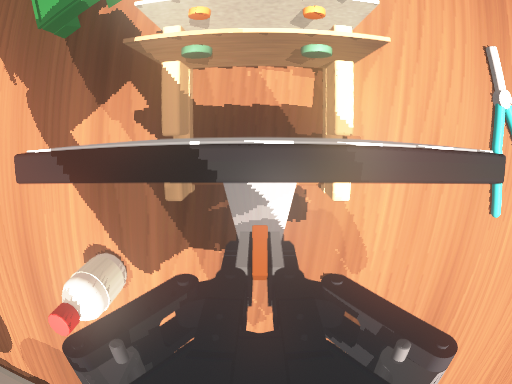

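The leg is open: it reached its end stop with 5.5 N felt. The board's top edge spans (15..505, 165), centred on the tool.

{"op": "move_arm", "data": {
  "plan": [
    [[0,0.07,0,0,0,0.01,1],[0,0.07,0,0,0,0.01,0.6],[0,0.07,0,0,0,0.01,0.6],[0,0.07,0,0,0,0.01,0.6],[0,0.07,0,0,0,-0.3,0.6],[0,0.07,0,0,0,-0.6,0.6],[0,0.07,0,0,0,-1,0.6],[0,0.07,0,0,0,-1,0.6]]
  ]
}}

```text
t: 43.85
tcp_pos: [0.489, -0.4133, 0.1844]
tool_rot: [0.669, 0.739, 0.053, -0.056]
force: [0.1, -0.6, -0.8]
finger_gap: 0.401
```

{"op": "move_arm", "data": {
  "plan": [
    [[0,0,0,0,0,-0.3,0.5],[0,0,0,0,0,-0.6,0.5],[0,0,0,0,0,-0.7,0.5],[0,0,0,0,0,-0.7,0.5],[0,0,0,0,0,-0.7,0.5],[0,0,0,0,0,-0.7,0.5],[0,0,0,0,0,-0.7,0.5],[0,0,0,0,0,-0.7,0.5]]
  ]
}}

```text
t: 44.85
tcp_pos: [0.4886, -0.4223, 0.2492]
tool_rot: [0.669, 0.739, 0.054, -0.06]
force: [0.6, -0.3, -0.8]
finger_gap: 0.498
```

```bash
cp pics/w10.npz /tmp/
python3 - <<'E'
from h import *
rs(); s=save('wrist','w11'); W=wworld(s)
# board top edge
q=W-BO; X=q@BN*1e3; Y=q@BT*1e3; Z=q[...,2]*1e3
k=(Z>133)&(Z<146)&(abs(Y)<80)&(abs(X)<20); print(k.sum(),np.percentile(X[k],[2,50,98]).round(1),np.percentile(Y[k],[.5,99.5]).round(1),np.percentile(Z[k],[5,50,95]).round(1))
for lo in range(-60,60,20):
    j=k&(Y>=lo)&(Y<lo+20); print(lo,np.percentile(X[j],[3,97]).round(1) if j.sum()>5 else None)
hsv=cv2.cvtColor(s['img'],cv2.COLOR_RGB2HSV); m=(cv2.inRange(hsv,np.array((6,140,90)),np.array((19,255,255)))>0)&(abs(Y)<12)&(X<-25)&(X>-110)&(Z>20)&(Z<90)
print('tab',m.sum(),np.percentile(X[m],[5,50,95]).round(1) if m.sum() else 0,np.percentile(Z[m],[5,50,95]).round(1) if m.sum() else 0)
D=down(np.arctan2(-BN[1],-BN[0]))
go((bp(0,0,230),D),(bp(0,0,129),D))
E
```

```text
rig 4.5 -579.4 249.2 Frig 0.6 -0.2 -0.8 [-0.1   0.02 -0.02] gap 0.498 q [-0.92  0.61  1.29  0.08  1.38 -1.04] t 44.85
1874 [-19.6 -15.3 -10.8] [-62.8  64.7] [136.  138.2 139.5]
-60 [-19.6 -10.9]
-40 [-19.4 -10.7]
-20 [-19.6 -10.9]
0 [-19.6 -10.9]
20 [-19.5 -10.8]
40 [-19.6 -11. ]
tab 189 [-72.5 -59.4 -48.1] [49.  55.5 60.4]
at [ 0.4886 -0.4224  0.2494] F [-0.5 -0.1  0.2] gap 0.499
   [-0.081, -0.08, 0.998] [0.39, 0.002, 0.108]
   [-0.081, -0.08, 0.998] [0.28, -0.281, 0.076]
  --
   [0.0, 0.0, 0.0] [0.0, 0.0, 0.505]
   [0.0, 0.0, 0.0] [0.0, 0.0, 0.505]
  --
```

```bash
cat >> h.py <<'E'
def brot(n,lean): # tool holding the board: n = horizontal face direction, leaning back
    up=UP*np.cos(lean)-n*np.sin(lean); nb=n*np.cos(lean)+UP*np.sin(lean); y=-nb; z=-up
    return R.from_matrix(np.c_[np.cross(y,z),y,z]),up
E
python3 - <<'E'
from h import *
Q,up=brot(BN,.11); O=bp(0.2,1,0)
print(O+up*.140)
go((O+up*.235,Q),(O+up*.129,Q))
E
```

```text
[ 0.48150071 -0.35747393  0.14975385]
at [ 0.4886 -0.4224  0.2494] F [-0.5 -0.1  0.2] gap 0.499
   [-0.026, -0.025, 1.0] [0.266, -0.003, 0.07]
   [-0.026, -0.025, 1.0] [0.187, -0.192, 0.063]
  --
   [0.0, 0.0, 0.0] [0.0, -0.0, 0.53]
   [0.0, 0.0, 0.0] [0.0, -0.0, 0.53]
  --
```

{"op": "move_arm", "data": {
  "plan": [
    [[-0.006,-0.006,0.23,0.07,0,0.01,0.5],[-0.013,-0.012,0.46,0.13,0,0.03,0.5],[-0.02,-0.018,0.7,0.2,0,0.05,0.5],[-0.026,-0.025,0.9,0.25,0,0.07,0.5],[-0.026,-0.025,1,0.266,-0.003,0.07,0.5],[-0.026,-0.025,1,0.266,-0.003,0.07,0.5],[-0.026,-0.025,1,0.266,-0.003,0.07,0.5],[-0.026,-0.025,1,0.266,-0.003,0.07,0.5]]
  ]
}}

```text
t: 45.9
tcp_pos: [0.4856, -0.3954, 0.2469]
tool_rot: [0.902, 0.427, 0.028, -0.062]
force: [0.5, -0.7, -0.2]
finger_gap: 0.498
```

{"op": "move_arm", "data": {
  "plan": [
    [[-0.006,-0.006,0.23,0.05,-0.05,0.01,0.5],[-0.013,-0.012,0.46,0.1,-0.1,0.03,0.5],[-0.02,-0.018,0.7,0.15,-0.15,0.05,0.5],[-0.026,-0.025,0.9,0.187,-0.192,0.063,0.5],[-0.026,-0.025,1,0.187,-0.192,0.063,0.5],[-0.026,-0.025,1,0.187,-0.192,0.063,0.5],[-0.026,-0.025,1,0.187,-0.192,0.063,0.5],[-0.026,-0.025,1,0.187,-0.192,0.063,0.5]]
  ]
}}

```text
t: 46.9
tcp_pos: [0.4826, -0.3681, 0.2443]
tool_rot: [0.997, 0.049, -0.003, -0.055]
force: [-0.1, 0.5, 0.4]
finger_gap: 0.501
```

Run:
```python
from h import *
Q,up=brot(BN,.11); O=bp(0.2,1,0)
rs(); go((O+up*.129,Q))
```

```text
rig -12.1 -527.5 244.3 Frig -0.2 0.5 0.4 [-0.05  0.02  0.01] gap 0.501 q [-0.86  0.54  1.44  0.07  1.25  0.58] t 46.9
at [ 0.4826 -0.3681  0.2443] F [-0.1  0.5  0.4] gap 0.501
   [0.0, 0.0, -0.0] [-0.0, -0.001, 0.531]
   [0.0, 0.0, -0.0] [-0.0, -0.001, 0.531]
  --
```

{"op": "move_arm", "data": {
  "plan": [
    [[0,0,0,0,0,0.15,0.5],[0,0,0,0,0,0.3,0.5],[0,0,0,0,0,0.45,0.5],[0,0,0,0,0,0.6,0.5],[0,0,0,0,0,0.75,0.5],[0,0,0,0,0,0.8,0.5],[0,0,0,0,0,0.8,0.5],[0,0,0,0,0,0.8,0.5]]
  ]
}}

```text
t: 47.9
tcp_pos: [0.4821, -0.3596, 0.1653]
tool_rot: [0.997, 0.049, -0.002, -0.054]
force: [0.6, -0.1, 0.2]
finger_gap: 0.498
```

{"op": "move_arm", "data": {
  "plan": [
    [[0,0,0,0,0,0.1,0.5],[0,0,0,0,0,0.2,0.5],[0,0,0,0,0,0.262,0.5],[0,0,0,0,0,0.262,0.5],[0,0,0,0,0,0.262,1],[0,0,0,0,0,0.262,1],[0,0,0,0,0,0.262,1],[0,0,0,0,0,0.262,1]]
  ],
  "force": 40
}}

```text
t: 48.9
tcp_pos: [0.4815, -0.3556, 0.1391]
tool_rot: [0.997, 0.049, -0.003, -0.056]
force: [0.5, 1.9, 3.1]
finger_gap: 0.084
```

Run:
```python
from h import *
rs()
Q,up=brot(BN,.11); p=status.sense()['tcp_pos']; q=p+UP*.03
# straighten to vertical keeping lower edge, lift, then travel
Qv,_=brot(BN,0.0); n2=RY
Q2,_=brot(n2,0.0)
go((p+UP*.12,Q),([*rig(0,-215,0)[:2],.26],Q2))
```

```text
rig -15.7 -515.5 139.1 Frig 0.1 1.9 3.1 [ 0.78 -0.04 -0.01] gap 0.084 q [-0.85  0.66  1.54  0.08  1.02  0.58] t 48.9
at [ 0.4815 -0.3556  0.1391] F [0.5 1.9 3.1] gap 0.084
   [-0.001, -0.0, -0.0] [-0.0, -0.067, -0.596]
   [-0.001, -0.0, -0.0] [-0.0, -0.066, -0.596]
  --
   [-0.046, 0.007, 0.127] [0.345, -0.937, 0.101]
   [-0.046, 0.007, 0.127] [0.249, -0.969, 0.067]
   [-0.046, 0.007, 0.127] [0.152, -0.991, 0.033]
  --
```

{"op": "move_arm", "data": {
  "plan": [
    [[0,0,0,0,0,-0.05,1],[0,0,0,0,0,-0.1,1],[0,0,0,0,0,-0.2,1],[0,0,0,0,0,-0.3,1],[0,0,0,0,0,-0.4,1],[0,0,0,0,0,-0.5,1],[0,0,0,0,0,-0.6,1],[0,0,0,0,0,-0.6,1]]
  ]
}}

```text
t: 49.9
tcp_pos: [0.4826, -0.3637, 0.1996]
tool_rot: [0.997, 0.049, -0.002, -0.054]
force: [-0.7, -0.6, -1.6]
finger_gap: 0.087
```

{"op": "move_arm", "data": {
  "plan": [
    [[0,0,0,0,0,-0.1,1],[0,0,0,0,0,-0.2,1],[0,0,0,0,0,-0.3,1],[0,0,0,0,0,-0.4,1],[0,0,0,0,0,-0.5,1],[0,0,0,0,0,-0.6,1],[0,0,0,0,0,-0.6,1],[0,0,0,0,0,-0.6,1]]
  ]
}}

```text
t: 50.9
tcp_pos: [0.4826, -0.3692, 0.2578]
tool_rot: [0.997, 0.049, -0.003, -0.055]
force: [-0.4, 0.8, -2.7]
finger_gap: 0.086
```

Run:
```python
from h import *
rs()
s=save('side','d11'); save('wrist','w12')
Q2,_=brot(RY,0.0)
go(([*rig(0,-215,0)[:2],.26],Q2))
```

```text
rig -11.9 -528.6 257.8 Frig -0.6 0.7 -2.7 [-0.01 -0.04 -0.05] gap 0.086 q [-0.87  0.53  1.42  0.07  1.28  0.59] t 50.9
at [ 0.4825 -0.3691  0.2575] F [ 0.4  0.3 -2.2] gap 0.084
   [-0.035, 0.006, 0.095] [0.259, -0.737, 0.076]
   [-0.035, 0.006, 0.095] [0.203, -0.756, 0.056]
   [-0.035, 0.006, 0.095] [0.146, -0.77, 0.036]
   [-0.035, 0.006, 0.095] [0.088, -0.779, 0.015]
  --
```

View pics/d11.png

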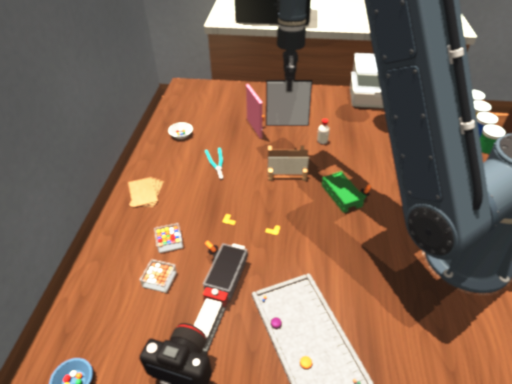

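The board hangs from the gripper at (289,103) and the rack holds only the cards now. Plum has moved a little, to (276,322), so I'll re-measure the stones later.

{"op": "move_arm", "data": {
  "plan": [
    [[-0.01,0,0.03,0.06,-0.15,0.02,1],[-0.02,0,0.06,0.13,-0.35,0.04,1],[-0.035,0.006,0.095,0.2,-0.55,0.06,1],[-0.035,0.006,0.095,0.259,-0.737,0.076,1],[-0.035,0.006,0.095,0.259,-0.737,0.076,1],[-0.035,0.006,0.095,0.259,-0.737,0.076,1],[-0.035,0.006,0.095,0.259,-0.737,0.076,1],[-0.035,0.006,0.095,0.259,-0.737,0.076,1]]
  ]
}}

```text
t: 52.0
tcp_pos: [0.5011, -0.2939, 0.2584]
tool_rot: [0.999, 0.011, -0.002, -0.041]
force: [0.4, 0.2, -2.7]
finger_gap: 0.085
```

{"op": "move_arm", "data": {
  "plan": [
    [[-0.01,0,0.03,0.05,-0.15,0.02,1],[-0.02,0,0.06,0.1,-0.35,0.03,1],[-0.035,0.006,0.095,0.15,-0.55,0.04,1],[-0.035,0.006,0.095,0.203,-0.756,0.056,1],[-0.035,0.006,0.095,0.203,-0.756,0.056,1],[-0.035,0.006,0.095,0.203,-0.756,0.056,1],[-0.035,0.006,0.095,0.203,-0.756,0.056,1],[-0.035,0.006,0.095,0.203,-0.756,0.056,1]]
  ]
}}

```text
t: 53.0
tcp_pos: [0.5197, -0.2176, 0.2591]
tool_rot: [0.999, -0.026, -0.001, -0.027]
force: [0.6, -0.3, -1.5]
finger_gap: 0.088
```

{"op": "move_arm", "data": {
  "plan": [
    [[-0.01,0,0.03,0.03,-0.15,0.01,1],[-0.02,0,0.06,0.07,-0.35,0.02,1],[-0.035,0.006,0.095,0.1,-0.55,0.03,1],[-0.035,0.006,0.095,0.146,-0.77,0.036,1],[-0.035,0.006,0.095,0.146,-0.77,0.036,1],[-0.035,0.006,0.095,0.146,-0.77,0.036,1],[-0.035,0.006,0.095,0.146,-0.77,0.036,1],[-0.035,0.006,0.095,0.146,-0.77,0.036,1]]
  ]
}}

```text
t: 54.0
tcp_pos: [0.5381, -0.1414, 0.2596]
tool_rot: [0.998, -0.063, 0.0, -0.013]
force: [0.4, 0.2, -2.2]
finger_gap: 0.087
```

{"op": "move_arm", "data": {
  "plan": [
    [[-0.01,0,0.03,0.02,-0.15,0.01,1],[-0.02,0,0.06,0.05,-0.35,0.01,1],[-0.035,0.006,0.095,0.07,-0.55,0.01,1],[-0.035,0.006,0.095,0.088,-0.779,0.015,1],[-0.035,0.006,0.095,0.088,-0.779,0.015,1],[-0.035,0.006,0.095,0.088,-0.779,0.015,1],[-0.035,0.006,0.095,0.088,-0.779,0.015,1],[-0.035,0.006,0.095,0.088,-0.779,0.015,1]]
  ]
}}

```text
t: 55.0
tcp_pos: [0.5567, -0.0652, 0.2602]
tool_rot: [0.995, -0.101, 0.001, 0.0]
force: [-0.2, 0.5, -0.7]
finger_gap: 0.085
```

```bash
cat > held.py <<'E'
from h import *
import sys
# board pose from side + scene depth, in rig coordinates
for nm in('side','scene'):
    s=save(nm,sys.argv[1]+nm); W=world(s); q=W-RO; X=q@RX*1e3; Y=q@RY*1e3; Z=q[...,2]*1e3
    k=(abs(X)<85)&(Y>-260)&(Y<-170)&(Z>float(sys.argv[2]))&(Z<float(sys.argv[3])); hsv=cv2.cvtColor(s['img'],cv2.COLOR_RGB2HSV)
    f=np.stack([X[k],Y[k],Z[k]],-1)
    if len(f)<80: print(nm,len(f)); continue
    for _ in range(6):
        c=np.median(f,0) if _==0 else f.mean(0); u,sv,vt=np.linalg.svd(f-c,full_matrices=False); n=vt[2]; r=(f-c)@n; f2=f[abs(r)<max(3,2*np.median(abs(r)))]; f=f2
    if n[1]<0:n=-n
    print(nm,len(f),'c',c.round(1),'n',n.round(3),'yaw err deg',np.rad2deg(np.arctan2(-n[0],n[1])).round(2),'lean',np.arcsin(n[2]).round(3),'x ext',np.percentile(f[:,0],[.5,99.5]).round(1),'z ext',np.percentile(f[:,2],[.5,99.5]).round(1))
    print('   y at z: ',[(z,round(float(c[1]-(n[2]*(z-c[2])+n[0]*(0-c[0]))/n[1]),1)) for z in (0,100,200)])
E
python3 held.py h1 135 230
python3 - <<'E'
from h import *
rs()
E
```

```text
side 1454 c [  -0.5 -211.7  184.5] n [0.002 1.    0.001] yaw err deg -0.13 lean 0.001 x ext [-63.6  65.1] z ext [135.6 229.6]
   y at z:  [(0, -211.5), (100, -211.6), (200, -211.7)]
scene 352 c [  17.3 -218.5  183.8] n [-0.002  1.     0.004] yaw err deg 0.13 lean 0.004 x ext [-61.1  68.5] z ext [136.9 229.4]
   y at z:  [(0, -217.7), (100, -218.2), (200, -218.6)]
rig 0.4 -215.7 260.3 Frig 0.5 0.3 -2.2 [ 0.04 -0.   -0.03] gap 0.091 q [-0.32  0.43  1.59 -0.    1.12  1.46] t 55.1
```

Run:
```python
from h import *
Q,up=brot(RY,.28); O=rig(-.3,-215,0)
s=dict(np.load('pics/h1side.npz')); W=world(s); q=W-RO; X=q@RX*1e3; Y=q@RY*1e3; Z=q[...,2]*1e3
k=(abs(X)<55)&(abs(Y+211.5)<4)&(Z>60)
print('face bottom z',np.percentile(Z[k],[.5,1,99.5]).round(1))
go((O+up*.129+UP*.05,Q),(O+up*.129+UP*.004,Q))
```

```text
face bottom z [132.4 133.5 492.4]
at [ 0.5567 -0.065   0.2603] F [ 0.5  0.2 -2.2] gap 0.091
   [0.357, -0.003, -0.001] [-0.009, 0.349, 0.863]
  --
   [0.0, 0.0, 0.0] [0.0, 0.127, 0.442]
  --
```

{"op": "move_arm", "data": {
  "plan": [
    [[0.09,0,0,0,0.09,0.2,1],[0.18,0,0,0,0.17,0.4,1],[0.27,0,0,-0.005,0.26,0.6,1],[0.357,-0.003,-0.001,-0.009,0.349,0.8,1],[0.357,-0.003,-0.001,-0.009,0.349,0.863,1],[0.357,-0.003,-0.001,-0.009,0.349,0.863,1],[0.357,-0.003,-0.001,-0.009,0.349,0.863,1],[0.357,-0.003,-0.001,-0.009,0.349,0.863,1]]
  ]
}}

```text
t: 56.1
tcp_pos: [0.5496, -0.098, 0.1749]
tool_rot: [0.985, -0.098, 0.015, -0.138]
force: [0.6, -0.6, -1.3]
finger_gap: 0.083
```

{"op": "move_arm", "data": {
  "plan": [
    [[0,0,0,0,0.025,0.09,1],[0,0,0,0,0.05,0.18,1],[0,0,0,0,0.075,0.27,1],[0,0,0,0,0.1,0.35,1],[0,0,0,0,0.127,0.442,1],[0,0,0,0,0.127,0.442,1],[0,0,0,0,0.127,0.442,1],[0,0,0,0,0.127,0.442,1]]
  ]
}}

```text
t: 57.1
tcp_pos: [0.5493, -0.0987, 0.1283]
tool_rot: [0.985, -0.098, 0.014, -0.139]
force: [0.2, -1.0, -1.3]
finger_gap: 0.088
```

Run:
```python
from h import *
Q,up=brot(RY,.28); O=rig(-.3,-215,0); rs()
go((O+up*.129+UP*.001,Q),(O+up*.129+UP*.000,Q))
```

```text
rig -0.2 -250.2 128.3 Frig 0.4 -1.0 -1.3 [-0.25  0.04  0.05] gap 0.088 q [-0.51  0.64  1.71  0.34  0.91  1.03] t 57.1
at [ 0.5493 -0.0987  0.1283] F [ 0.2 -1.  -1.3] gap 0.088
   [0.0, -0.001, 0.001] [-0.001, 0.014, 0.031]
  --
   [0.0, 0.0, 0.0] [0.0, 0.003, 0.01]
  --
```

{"op": "move_arm", "data": {
  "plan": [
    [[0,0,0,0,0.003,0.01,1],[0,0,0,0,0.006,0.02,1],[0,0,0,0,0.009,0.03,1],[0,0,0,0,0.009,0.03,1],[0,0,0,0,0.009,0.03,1],[0,0,0,0,0.009,0.03,1],[0,0,0,0,0.009,0.03,1],[0,0,0,0,0.009,0.03,1]]
  ]
}}

```text
t: 58.1
tcp_pos: [0.5494, -0.098, 0.1257]
tool_rot: [0.985, -0.099, 0.014, -0.139]
force: [0.2, 2.7, 5.6]
finger_gap: 0.085
```

Run:
```python
from h import *
rs()
```

```text
rig -0.2 -249.5 125.7 Frig -0.3 2.7 5.6 [ 0.48 -0.02 -0.  ] gap 0.085 q [-0.51  0.64  1.71  0.34  0.91  1.03] t 58.1
```

{"op": "move_arm", "data": {
  "plan": [
    [[0,0,0,0,0,-0.005,1],[0,0,0,0,0,-0.005,0.8],[0,0,0,0,0,-0.005,0.7],[0,0,0,0,0,-0.005,0.7],[0,0,0,0,0,-0.1,0.7],[0,0,0,0,0,-0.3,0.7],[0,0,0,0,0,-0.6,0.7],[0,0,0,0,0,-1,0.7]]
  ]
}}

```text
t: 59.1
tcp_pos: [0.5431, -0.1258, 0.2217]
tool_rot: [0.985, -0.099, 0.013, -0.139]
force: [0.0, 0.1, 0.4]
finger_gap: 0.297
```

```bash
python3 held.py h2 15 110
python3 - <<'E'
from h import *
rs()
for n in('h2side','h2scene'):
    s=dict(np.load(f'pics/{n}.npz'))
    for c,lo,hi in[('red',(0,150,90),(6,255,255)),('amber',(7,150,120),(32,255,255)),('turq',(80,120,60),(98,255,255)),('plum',(135,80,50),(175,255,255))]:
        print(n,c,[b for b in blobs(s,lo,hi,8,) if b[2][1]>.1 and b[2][0]<.56 and b[2][2]>.004])
go((np.array([.50,.10,.30]),down(.3)))
E
```

```text
side 1357 c [-2.000e-01 -2.272e+02  6.350e+01] n [-0.001  0.963  0.27 ] yaw err deg 0.08 lean 0.273 x ext [-64.5  64.6] z ext [ 15.4 109.7]
   y at z:  [(0, -209.4), (100, -237.4), (200, -265.5)]
scene 116 c [  32.8 -234.9   64.4] n [-0.031  0.959  0.281] yaw err deg 1.86 lean 0.284 x ext [-16.2  67.5] z ext [ 15.8 107.8]
   y at z:  [(0, -217.1), (100, -246.4), (200, -275.6)]
rig 2.5 -279.7 225.4 Frig 0.6 -0.8 -0.6 [-0.18 -0.01 -0.01] gap 0.3 q [-0.56  0.5   1.62  0.29  1.13  1.07] t 59.2
h2side red []
h2side amber [([306.3, 363.4], 59, [0.398, 0.323, 0.017])]
h2side turq []
h2side plum [([275.6, 322.5], 87, [0.468, 0.238, 0.018])]
h2scene red []
h2scene amber [([306.2, 131.8], 13, [0.407, 0.31, 0.013])]
h2scene turq []
h2scene plum [([251.4, 22.5], 11, [0.288, 0.131, 0.487]), ([316.0, 29.6], 38, [0.103, 0.687, 0.208]), ([314.5, 45.3], 33, [0.105, 0.689, 0.133]), ([312.7, 59.7], 30, [0.101, 0.687, 0.059]), ([305.0, 148.6], 21, [0.473, 0.231, 0.016])]
at [ 0.5461 -0.1282  0.2254] F [ 0.4 -0.9 -0.6] gap 0.3
   [-0.068, -0.124, -0.872] [-0.3, -0.756, -0.047]
   [-0.068, -0.124, -0.872] [0.24, -0.774, -0.087]
   [-0.068, -0.124, -0.872] [0.662, -0.445, -0.166]
  --
```

The board stands alone: yaw error 0.1°, lean 0.27, lower edge within about 2 mm of the spot. Next, the stones.

Run:
```python
from h import *
go((np.array([.47,.27,.27]),down(-1.094)))
```

```text
at [ 0.5461 -0.1282  0.2254] F [ 0.4 -0.9 -0.6] gap 0.3
   [-0.067, -0.026, -0.171] [-0.307, -0.747, 0.116]
   [-0.067, -0.026, -0.171] [-0.202, -0.786, 0.081]
   [-0.067, -0.026, -0.171] [-0.093, -0.809, 0.042]
   [-0.067, -0.026, -0.171] [0.017, -0.815, 0.0]
   [-0.067, -0.026, -0.171] [0.125, -0.805, -0.044]
  --
```

{"op": "move_arm", "data": {
  "plan": [
    [[-0.067,-0.026,-0.171,-0.1,-0.3,0.02,0.5],[-0.067,-0.026,-0.171,-0.307,-0.747,0.1,0.5],[-0.067,-0.026,-0.171,-0.307,-0.747,0.116,0.5],[-0.067,-0.026,-0.171,-0.307,-0.747,0.116,0.5],[-0.067,-0.026,-0.171,-0.307,-0.747,0.116,0.5],[-0.067,-0.026,-0.171,-0.307,-0.747,0.116,0.5],[-0.067,-0.026,-0.171,-0.307,-0.747,0.116,0.5],[-0.067,-0.026,-0.171,-0.307,-0.747,0.116,0.5]]
  ]
}}

```text
t: 60.2
tcp_pos: [0.5284, -0.0464, 0.2304]
tool_rot: [0.993, -0.031, 0.011, -0.113]
force: [0.0, 0.4, 0.7]
finger_gap: 0.507
```

{"op": "move_arm", "data": {
  "plan": [
    [[-0.067,-0.026,-0.171,-0.1,-0.4,0.04,0.5],[-0.067,-0.026,-0.171,-0.202,-0.786,0.081,0.5],[-0.067,-0.026,-0.171,-0.202,-0.786,0.081,0.5],[-0.067,-0.026,-0.171,-0.202,-0.786,0.081,0.5],[-0.067,-0.026,-0.171,-0.202,-0.786,0.081,0.5],[-0.067,-0.026,-0.171,-0.202,-0.786,0.081,0.5],[-0.067,-0.026,-0.171,-0.202,-0.786,0.081,0.5],[-0.067,-0.026,-0.171,-0.202,-0.786,0.081,0.5]]
  ]
}}

```text
t: 61.2
tcp_pos: [0.5132, 0.0331, 0.2398]
tool_rot: [0.996, 0.036, 0.007, -0.086]
force: [-0.5, 0.4, -0.1]
finger_gap: 0.499
```

{"op": "move_arm", "data": {
  "plan": [
    [[-0.067,-0.026,-0.171,-0.05,-0.4,0.02,0.5],[-0.067,-0.026,-0.171,-0.093,-0.809,0.042,0.5],[-0.067,-0.026,-0.171,-0.093,-0.809,0.042,0.5],[-0.067,-0.026,-0.171,-0.093,-0.809,0.042,0.5],[-0.067,-0.026,-0.171,-0.093,-0.809,0.042,0.5],[-0.067,-0.026,-0.171,-0.093,-0.809,0.042,0.5],[-0.067,-0.026,-0.171,-0.093,-0.809,0.042,0.5],[-0.067,-0.026,-0.171,-0.093,-0.809,0.042,0.5]]
  ]
}}

```text
t: 62.2
tcp_pos: [0.498, 0.1127, 0.2493]
tool_rot: [0.993, 0.104, 0.004, -0.059]
force: [-0.2, -0.1, 0.7]
finger_gap: 0.5
```

{"op": "move_arm", "data": {
  "plan": [
    [[-0.067,-0.026,-0.171,0,-0.4,0,0.5],[-0.067,-0.026,-0.171,0.017,-0.815,0,0.5],[-0.067,-0.026,-0.171,0.017,-0.815,0,0.5],[-0.067,-0.026,-0.171,0.017,-0.815,0,0.5],[-0.067,-0.026,-0.171,0.017,-0.815,0,0.5],[-0.067,-0.026,-0.171,0.017,-0.815,0,0.5],[-0.067,-0.026,-0.171,0.017,-0.815,0,0.5],[-0.067,-0.026,-0.171,0.017,-0.815,0,0.5]]
  ]
}}

```text
t: 63.2
tcp_pos: [0.4828, 0.1922, 0.2588]
tool_rot: [0.985, 0.17, 0.0, -0.031]
force: [0.2, -0.7, -0.8]
finger_gap: 0.499
```

{"op": "move_arm", "data": {
  "plan": [
    [[-0.067,-0.026,-0.171,0.06,-0.4,-0.02,0.5],[-0.067,-0.026,-0.171,0.125,-0.805,-0.044,0.5],[-0.067,-0.026,-0.171,0.125,-0.805,-0.044,0.5],[-0.067,-0.026,-0.171,0.125,-0.805,-0.044,0.5],[-0.067,-0.026,-0.171,0.125,-0.805,-0.044,0.5],[-0.067,-0.026,-0.171,0.125,-0.805,-0.044,0.5],[-0.067,-0.026,-0.171,0.125,-0.805,-0.044,0.5],[-0.067,-0.026,-0.171,0.125,-0.805,-0.044,0.5]]
  ]
}}

```text
t: 64.2
tcp_pos: [0.4676, 0.2718, 0.2682]
tool_rot: [0.972, 0.236, -0.003, -0.003]
force: [-0.1, -0.5, 0.3]
finger_gap: 0.495
```

```bash
cat > st.py <<'E'
from h import *
import sys
s=save('wrist',sys.argv[1]); W=wworld(s); hsv=cv2.cvtColor(s['img'],cv2.COLOR_RGB2HSV)
for c,lo,hi in[('red',(0,150,90),(6,255,255)),('amber',(7,150,120),(32,255,255)),('turq',(75,80,50),(100,255,255)),('plum',(135,60,40),(175,255,255))]:
    m=cv2.inRange(hsv,np.array(lo),np.array(hi)); n,l,st,cc=cv2.connectedComponentsWithStats(m)
    for i in range(1,n):
        if st[i,4]<60: continue
        k=l==i; p=W[k]; z=np.median(p[:,2])
        if not(.006<z<.08 and .2<np.median(p[:,0])<.75 and np.median(p[:,1])>-.02): continue
        r=cv2.minAreaRect((p[:,:2]*1000).astype(np.float32)); (x,y),rad=cv2.minEnclosingCircle((p[:,:2]*1000).astype(np.float32))
        print(c,cc[i].round(0),st[i,4],'z',np.percentile(p[:,2],[5,50,98]).round(4),'rect',np.round(r[0],1),np.round(r[1],1),'circ',round(x,1),round(y,1),round(rad,1))
E
python3 st.py w13; python3 -c "
from h import *
rs();go()"
```

```text
red [372.  89.] 495 z [0.0399 0.0413 0.0429] rect [578.2 229.5] [ 44.3 167.1] circ 592.6 241.9 83.6
red [492.  72.] 76 z [0.0213 0.0252 0.029 ] rect [651.7 165.6] [ 13.3 359.9] circ 648.8 163.5 180.0
amber [458. 119.] 175 z [-0.0008  0.0605  0.0682] rect [652.6  51.4] [17.2 82.4] circ 652.0 51.1 41.2
amber [208. 183.] 252 z [0.0138 0.017  0.0189] rect [464.9 315.3] [ 23.3 151.4] circ 464.9 312.2 75.8
plum [286. 167.] 297 z [0.0128 0.0168 0.0189] rect [501.7 261.2] [118.2  24.5] circ 498.2 265.6 59.5
rig -153.8 96.8 268.2 Frig 0.3 -0.2 -0.6 [0.03 0.02 0.03] gap 0.497 q [0.32 0.4  1.62 0.01 1.13 1.41] t 64.25
at [0.4675 0.2719 0.2682] F [ 0.3 -0.3 -0.6] gap 0.497
```

View pics/w13.png

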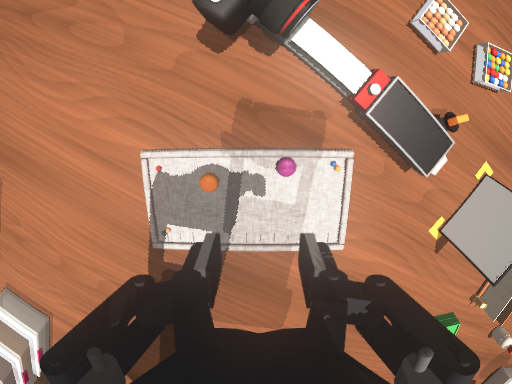

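Only amber (209,183) and plum (286,167) are on the tray. The board stands on the tape at (485,225), and the carriage is against the stop at (372,89).

```bash
sed -i 's/^        r=cv2.minAreaRect/        p=p[(np.linalg.norm(p[:,:2]-np.median(p[:,:2],0),axis=1)<.018)\&(p[:,2]>.008)]\n&/' st.py
sed 's/^s=save.*/s=dict(np.load("pics\/w13.npz")); W=wworld(s); hsv=cv2.cvtColor(s["img"],cv2.COLOR_RGB2HSV)/' st.py > st2.py; python3 st2.py w13
```

```text
red [372.  89.] 495 z [0.04   0.0413 0.0429] rect [603.5 194.5] [20.6 35.1] circ 603.7 195.1 17.9
red [492.  72.] 76 z [0.0213 0.0252 0.0283] rect [750.3  31.3] [10.1 26.5] circ 749.9 31.0 13.4
amber [458. 119.] 175 z [0.0543 0.0615 0.0683] rect [639.3  74.4] [14.7 29.2] circ 639.9 75.1 14.8
amber [208. 183.] 252 z [0.0138 0.017  0.0188] rect [401.8 316.2] [23.4 23.2] circ 401.5 316.1 12.2
plum [286. 167.] 297 z [0.0132 0.0168 0.0187] rect [468.8 235.1] [24.2 23.6] circ 468.3 234.7 12.8
```

```bash
cat >> h.py <<'E'
DS=down(-1.095); TX=np.array([.889,.458,0])
E
python3 - <<'E'
from h import *
P=np.array([.4658,.2336,0]); Q=rig(0,-2,0)-.003*TX
go((P+UP*.125,DS),(P+UP*.0275,DS),(P+UP*.13,DS),(Q+UP*.13,DS),(Q+UP*.0690,DS))
E
```

```text
at [0.4675 0.2719 0.2682] F [ 0.3 -0.3 -0.6] gap 0.497
   [-0.005, 0.003, 0.001] [-0.092, 0.172, 0.715]
   [-0.005, 0.003, 0.001] [-0.094, 0.169, 0.716]
  --
   [0.0, 0.0, 0.0] [0.0, 0.0, 0.975]
  --
   [0.0, 0.0, 0.0] [0.0, 0.0, -0.512]
   [0.0, 0.0, 0.0] [0.0, 0.0, -0.513]
  --
   [0.0, 0.0, 0.0] [0.372, 0.7, 0.0]
   [0.0, 0.0, 0.0] [0.372, 0.7, 0.0]
  --
   [0.0, 0.0, 0.0] [0.0, 0.0, 0.61]
  --
```

{"op": "move_arm", "data": {
  "plan": [
    [[-0.01,0.006,0.001,-0.1,0.17,0.5,0.5],[-0.01,0.006,0.001,-0.186,0.341,1,0.5],[-0.01,0.006,0.001,-0.186,0.341,1,0.5],[-0.01,0.006,0.001,-0.186,0.341,1,0.5],[-0.01,0.006,0.001,-0.186,0.341,1,0.5],[-0.01,0.006,0.001,-0.186,0.341,1,0.5],[-0.01,0.006,0.001,-0.186,0.341,1,0.5],[-0.01,0.006,0.001,-0.186,0.341,1,0.5]]
  ]
}}

```text
t: 65.25
tcp_pos: [0.4659, 0.2339, 0.1684]
tool_rot: [0.972, 0.236, 0.0, 0.0]
force: [0.9, -0.3, -0.1]
finger_gap: 0.501
```

{"op": "move_arm", "data": {
  "plan": [
    [[0,0,0,0,0,0.3,0.5],[0,0,0,0,0,0.6,0.5],[0,0,0,0,0,0.9,0.5],[0,0,0,0,0,1,0.5],[0,0,0,0,0,1,0.5],[0,0,0,0,0,1,0.5],[0,0,0,0,0,1,0.5],[0,0,0,0,0,1,0.5]]
  ]
}}

```text
t: 66.25
tcp_pos: [0.4662, 0.2339, 0.0688]
tool_rot: [0.972, 0.236, 0.001, 0.0]
force: [-0.2, -0.4, 0.3]
finger_gap: 0.5
```

Run:
```python
from h import *
P=np.array([.4658,.2336,0]); rs()
go((P+UP*.0275,DS))
```

```text
rig -147.6 59.3 68.8 Frig -0.1 -0.4 0.3 [ 0.    0.03 -0.03] gap 0.5 q [ 0.25  0.69  1.83 -0.    0.62  1.34] t 66.25
at [0.4662 0.2339 0.0688] F [-0.2 -0.4  0.3] gap 0.5
   [0.0, -0.002, 0.002] [-0.006, 0.0, 0.413]
  --
```

{"op": "move_arm", "data": {
  "plan": [
    [[0,0,0,-0.006,0,0.1,0.5],[0,0,0,-0.006,0,0.2,0.5],[0,0,0,-0.006,0,0.3,0.5],[0,0,0,-0.006,0,0.413,0.5],[0,0,0,-0.006,0,0.413,0.5],[0,0,0,-0.006,0,0.413,0.9],[0,0,0,-0.006,0,0.413,0.9],[0,0,0,-0.006,0,0.413,0.9]]
  ],
  "force": 20
}}

```text
t: 67.25
tcp_pos: [0.4656, 0.2336, 0.0271]
tool_rot: [0.972, 0.236, 0.0, 0.0]
force: [-0.3, 0.2, 5.2]
finger_gap: 0.288
```

{"op": "move_arm", "data": {
  "plan": [
    [[0,0,0,0,0,-0.1,0.9],[0,0,0,0,0,-0.3,0.9],[0,0,0,0,0,-0.5,0.9],[0,0,0,0,0,-0.7,0.9],[0,0,0,0,0,-0.9,0.9],[0,0,0,0,0,-1,0.9],[0,0,0,0,0,-1,0.9],[0,0,0,0,0,-1,0.9]]
  ]
}}

```text
t: 68.25
tcp_pos: [0.4648, 0.2333, 0.1262]
tool_rot: [0.972, 0.236, -0.001, 0.0]
force: [0.8, 0.5, 0.2]
finger_gap: 0.286
```

```bash
python3 st.py w14;python3 - <<'E'
from h import *
rs()
Q=rig(0,-2,0)-.003*TX
go((Q+UP*.125,DS),(Q+UP*.0690,DS))
E
```

```text
red [396.  61.] 1293 z [0.0401 0.0413 0.0429] rect [601.9 194.7] [20.8 35.8] circ 602.0 195.5 18.0
amber [145. 210.] 494 z [0.014  0.0172 0.019 ] rect [401.7 315. ] [23.2 22.8] circ 401.6 315.2 12.2
rig -148.9 58.5 126.0 Frig -0.1 -0.9 -1.5 [-0.01  0.06  0.01] gap 0.287 q [ 0.25  0.58  1.81 -0.    0.75  1.34] t 68.3
at [0.4648 0.2333 0.126 ] F [-0.3 -0.8 -1.5] gap 0.287
   [-0.0, 0.001, 0.001] [0.376, 0.702, 0.004]
   [-0.0, 0.001, 0.001] [0.377, 0.702, 0.005]
  --
   [0.0, 0.0, 0.0] [0.0, 0.0, 0.56]
  --
```

{"op": "move_arm", "data": {
  "plan": [
    [[0,0,0,0.1,0.17,0,0.9],[0,0,0,0.19,0.35,0,0.9],[0,0,0,0.28,0.53,0,0.9],[0,0,0,0.376,0.702,0,0.9],[0,0,0,0.376,0.702,0,0.9],[0,0,0,0.376,0.702,0,0.9],[0,0,0,0.376,0.702,0,0.9],[0,0,0,0.376,0.702,0,0.9]]
  ]
}}

```text
t: 69.3
tcp_pos: [0.5303, 0.1888, 0.1268]
tool_rot: [0.972, 0.237, -0.0, -0.0]
force: [-0.1, -0.0, -0.5]
finger_gap: 0.287
```

{"op": "move_arm", "data": {
  "plan": [
    [[0,0,0,0.1,0.17,0,0.9],[0,0,0,0.19,0.35,0,0.9],[0,0,0,0.28,0.53,0,0.9],[0,0,0,0.377,0.702,0,0.9],[0,0,0,0.377,0.702,0,0.9],[0,0,0,0.377,0.702,0,0.9],[0,0,0,0.377,0.702,0,0.9],[0,0,0,0.377,0.702,0,0.9]]
  ]
}}

```text
t: 70.3
tcp_pos: [0.5961, 0.1438, 0.1268]
tool_rot: [0.972, 0.237, -0.0, -0.0]
force: [-0.1, 1.1, 0.4]
finger_gap: 0.282
```

Run:
```python
from h import *
rs()
Q=rig(0,-2,0)-.003*TX
go((Q+UP*.0690,DS))
```

```text
rig -2.4 -3.2 126.8 Frig -0.3 1.0 0.4 [-0.02 -0.04 -0.06] gap 0.282 q [ 0.05  0.67  1.57 -0.    0.9   1.15] t 70.3
at [0.5961 0.1438 0.1268] F [-0.1  1.1  0.4] gap 0.282
   [-0.0, 0.001, 0.003] [-0.003, 0.006, 0.578]
  --
```

Lowering gently; then release with a small opening and retreat.

{"op": "move_arm", "data": {
  "plan": [
    [[0,0,0,0,0,0.15,0.9],[0,0,0,0,0,0.3,0.9],[0,0,0,0,0,0.42,0.9],[0,0,0,0,0,0.5,0.9],[0,0,0,0,0,0.55,0.9],[0,0,0,0,0,0.578,0.9],[0,0,0,0,0,0.578,0.9],[0,0,0,0,0,0.578,0.9]]
  ]
}}

```text
t: 71.3
tcp_pos: [0.597, 0.1433, 0.0694]
tool_rot: [0.972, 0.236, 0.0, 0.0]
force: [0.4, -0.8, 0.1]
finger_gap: 0.286
```

{"op": "move_arm", "data": {
  "plan": [
    [[0,0,0,0,0,0,0.6],[0,0,0,0,0,0,0.6],[0,0,0,0,0,0,0.6],[0,0,0,0,0,0,0.6],[0,0,0,0,0,-0.1,0.6],[0,0,0,0,0,-0.3,0.6],[0,0,0,0,0,-0.6,0.6],[0,0,0,0,0,-0.6,0.6]]
  ]
}}

```text
t: 72.3
tcp_pos: [0.5987, 0.1435, 0.1319]
tool_rot: [0.972, 0.236, 0.003, 0.001]
force: [-0.0, -0.1, 0.9]
finger_gap: 0.398
```

```bash
python3 st.py w15
python3 - <<'E'
from h import *
rs(); P=np.array([.4017,.3157,0])
go((P+UP*.125,DS),(P+UP*.028,DS))
E
```

```text
red [206. 158.] 1420 z [0.0405 0.0416 0.0429] rect [615.5 192. ] [19.6 35.8] circ 615.6 192.7 18.0
amber [364.  46.] 101 z [0.0213 0.0243 0.0263] rect [746.8 127.6] [21.2 16.7] circ 748.2 126.8 12.0
amber [373. 201.] 766 z [0.0529 0.0616 0.0679] rect [639.7  70.8] [19.2 34.9] circ 641.6 72.4 17.5
amber [ 52. 266.] 265 z [0.0094 0.0167 0.0188] rect [402.7 314.4] [23.  23.1] circ 402.7 314.7 12.2
plum [258. 205.] 1059 z [0.0489 0.0576 0.0598] rect [599.9 144.8] [24.7 27.8] circ 598.3 143.4 14.5
rig -0.9 -3.4 130.4 Frig -1.0 0.8 -0.2 [ 0.02  0.01 -0.  ] gap 0.4 q [ 0.05  0.67  1.56 -0.    0.91  1.15] t 72.35
at [0.5975 0.1434 0.1304] F [-0.8  1.  -0.2] gap 0.4
   [0.001, -0.001, 0.001] [-0.316, -0.81, 0.016]
   [0.001, -0.001, 0.001] [-0.316, -0.81, 0.017]
   [0.001, -0.001, 0.001] [-0.317, -0.81, 0.017]
  --
   [0.0, 0.0, 0.0] [0.0, 0.0, 0.97]
  --
```

{"op": "move_arm", "data": {
  "plan": [
    [[0,0,0,-0.15,-0.4,0,0.5],[0,0,0,-0.316,-0.81,0.016,0.5],[0,0,0,-0.316,-0.81,0.016,0.5],[0,0,0,-0.316,-0.81,0.016,0.5],[0,0,0,-0.316,-0.81,0.016,0.5],[0,0,0,-0.316,-0.81,0.016,0.5],[0,0,0,-0.316,-0.81,0.016,0.5],[0,0,0,-0.316,-0.81,0.016,0.5]]
  ]
}}

```text
t: 73.35
tcp_pos: [0.5316, 0.2005, 0.1274]
tool_rot: [0.972, 0.236, 0.0, 0.0]
force: [-0.6, 0.1, 0.8]
finger_gap: 0.503
```

{"op": "move_arm", "data": {
  "plan": [
    [[0,0,0,-0.15,-0.4,0,0.5],[0,0,0,-0.316,-0.81,0.016,0.5],[0,0,0,-0.316,-0.81,0.016,0.5],[0,0,0,-0.316,-0.81,0.016,0.5],[0,0,0,-0.316,-0.81,0.016,0.5],[0,0,0,-0.316,-0.81,0.016,0.5],[0,0,0,-0.316,-0.81,0.016,0.5],[0,0,0,-0.316,-0.81,0.016,0.5]]
  ]
}}

```text
t: 74.35
tcp_pos: [0.4663, 0.258, 0.1257]
tool_rot: [0.972, 0.236, -0.0, 0.0]
force: [0.2, 0.6, -0.1]
finger_gap: 0.498
```

{"op": "move_arm", "data": {
  "plan": [
    [[0,0,0,-0.15,-0.4,0,0.5],[0,0,0,-0.316,-0.81,0.016,0.5],[0,0,0,-0.316,-0.81,0.016,0.5],[0,0,0,-0.316,-0.81,0.016,0.5],[0,0,0,-0.316,-0.81,0.016,0.5],[0,0,0,-0.316,-0.81,0.016,0.5],[0,0,0,-0.316,-0.81,0.016,0.5],[0,0,0,-0.316,-0.81,0.016,0.5]]
  ]
}}

```text
t: 75.35
tcp_pos: [0.4011, 0.3155, 0.1242]
tool_rot: [0.972, 0.236, -0.0, 0.0]
force: [0.0, -0.2, -0.3]
finger_gap: 0.496
```

```bash
python3 st.py w16
python3 - <<'E'
from h import *
rs(); P=np.array([.4022,.315,0])
go((P+UP*.028,DS))
E
```

```text
red [495.  60.] 672 z [0.0399 0.0412 0.0429] rect [600. 195.] [22.  35.1] circ 600.1 197.0 17.9
amber [258. 191.] 594 z [0.0131 0.0167 0.0187] rect [401.8 316.8] [23.  24.2] circ 401.8 316.4 12.6
rig -227.6 126.4 124.1 Frig -0.0 -0.0 0.5 [ 0.02  0.02 -0.01] gap 0.498 q [ 0.45  0.58  1.83 -0.    0.73  1.54] t 75.4
at [0.401  0.3155 0.1241] F [-0.  -0.   0.5] gap 0.498
   [0.0, 0.0, 0.001] [0.008, 0.01, 0.961]
  --
```

Amber is at (401.8, 316.6) and the TCP is nearly over it. I'm descending, gripping and lifting.

{"op": "move_arm", "data": {
  "plan": [
    [[0,0,0,0.01,-0.005,0.25,0.5],[0,0,0,0.01,-0.005,0.5,0.5],[0,0,0,0.01,-0.005,0.7,0.5],[0,0,0,0.01,-0.005,0.85,0.5],[0,0,0,0.01,-0.005,0.961,0.5],[0,0,0,0.01,-0.005,0.961,0.5],[0,0,0,0.01,-0.005,0.961,0.9],[0,0,0,0.01,-0.005,0.961,0.9]]
  ]
}}

```text
t: 76.4
tcp_pos: [0.4019, 0.3168, 0.0287]
tool_rot: [0.972, 0.236, 0.001, -0.0]
force: [-0.1, -0.4, 0.8]
finger_gap: 0.286
```

{"op": "move_arm", "data": {
  "plan": [
    [[0,0,0,0,0,0,0.9],[0,0,0,0,0,0,0.9],[0,0,0,0,0,-0.2,0.9],[0,0,0,0,0,-0.4,0.9],[0,0,0,0,0,-0.6,0.9],[0,0,0,0,0,-0.8,0.9],[0,0,0,0,0,-1,0.9],[0,0,0,0,0,-1,0.9]]
  ]
}}

```text
t: 77.4
tcp_pos: [0.4023, 0.317, 0.1292]
tool_rot: [0.972, 0.236, 0.002, -0.0]
force: [0.3, 1.2, -0.9]
finger_gap: 0.284
```

Run:
```python
from h import *
rs()
Q=rig(0,-52,0)
go((Q+UP*.13,DS),(Q+UP*.07,DS))
```

```text
rig -226.7 128.1 129.2 Frig 0.0 1.3 -0.9 [-0.07 -0.02  0.02] gap 0.284 q [ 0.45  0.57  1.83 -0.    0.74  1.54] t 77.4
at [0.4023 0.317  0.1292] F [ 0.3  1.2 -0.9] gap 0.284
   [0.0, -0.001, 0.001] [0.213, 0.941, -0.002]
   [0.0, -0.001, 0.001] [0.214, 0.941, -0.002]
   [0.0, -0.001, 0.001] [0.214, 0.941, -0.002]
  --
   [0.0, 0.0, 0.0] [0.0, 0.0, 0.6]
  --
```

{"op": "move_arm", "data": {
  "plan": [
    [[0,0,0,0.05,0.24,0,0.9],[0,0,0,0.1,0.47,0,0.9],[0,0,0,0.16,0.7,0,0.9],[0,0,0,0.213,0.941,0,0.9],[0,0,0,0.213,0.941,0,0.9],[0,0,0,0.213,0.941,0,0.9],[0,0,0,0.213,0.941,0,0.9],[0,0,0,0.213,0.941,0,0.9]]
  ]
}}

```text
t: 78.4
tcp_pos: [0.463, 0.2433, 0.128]
tool_rot: [0.972, 0.237, -0.0, 0.0]
force: [0.5, 0.1, -0.3]
finger_gap: 0.286
```

{"op": "move_arm", "data": {
  "plan": [
    [[0,0,0,0.05,0.24,0,0.9],[0,0,0,0.1,0.47,0,0.9],[0,0,0,0.16,0.7,0,0.9],[0,0,0,0.213,0.941,0,0.9],[0,0,0,0.213,0.941,0,0.9],[0,0,0,0.213,0.941,0,0.9],[0,0,0,0.213,0.941,0,0.9],[0,0,0,0.213,0.941,0,0.9]]
  ]
}}

```text
t: 79.4
tcp_pos: [0.5252, 0.1696, 0.1281]
tool_rot: [0.972, 0.237, -0.0, -0.0]
force: [0.2, -0.2, -0.5]
finger_gap: 0.285
```

{"op": "move_arm", "data": {
  "plan": [
    [[0,0,0,0.05,0.24,0,0.9],[0,0,0,0.1,0.47,0,0.9],[0,0,0,0.16,0.7,0,0.9],[0,0,0,0.213,0.941,0,0.9],[0,0,0,0.213,0.941,0,0.9],[0,0,0,0.213,0.941,0,0.9],[0,0,0,0.213,0.941,0,0.9],[0,0,0,0.213,0.941,0,0.9]]
  ]
}}

```text
t: 80.4
tcp_pos: [0.5874, 0.0958, 0.1281]
tool_rot: [0.972, 0.237, -0.0, -0.0]
force: [-0.2, 1.1, 0.7]
finger_gap: 0.284
```

Run:
```python
from h import *
rs()
Q=rig(0,-52,0)
go((Q+UP*.07,DS))
```

```text
rig -1.4 -52.0 128.1 Frig -0.4 1.0 0.7 [ 0.05  0.05 -0.01] gap 0.284 q [-0.03  0.65  1.61 -0.    0.88  1.07] t 80.4
at [0.5874 0.0958 0.1281] F [-0.2  1.1  0.7] gap 0.284
   [-0.0, 0.001, 0.003] [0.011, 0.009, 0.581]
  --
```

{"op": "move_arm", "data": {
  "plan": [
    [[0,0,0,0.01,0.01,0.15,0.9],[0,0,0,0.01,0.01,0.3,0.9],[0,0,0,0.01,0.01,0.42,0.9],[0,0,0,0.01,0.01,0.5,0.9],[0,0,0,0.01,0.01,0.55,0.9],[0,0,0,0.01,0.01,0.581,0.9],[0,0,0,0.01,0.01,0.581,0.9],[0,0,0,0.01,0.01,0.581,0.9]]
  ]
}}

```text
t: 81.4
tcp_pos: [0.5895, 0.0947, 0.0703]
tool_rot: [0.972, 0.236, 0.0, 0.0]
force: [-0.1, -0.9, -0.1]
finger_gap: 0.288
```

{"op": "move_arm", "data": {
  "plan": [
    [[0,0,0,0,0,0,0.6],[0,0,0,0,0,0,0.6],[0,0,0,0,0,0,0.6],[0,0,0,0,0,0,0.6],[0,0,0,0,0,-0.1,0.6],[0,0,0,0,0,-0.3,0.6],[0,0,0,0,0,-0.6,0.6],[0,0,0,0,0,-0.8,0.6]]
  ]
}}

```text
t: 82.4
tcp_pos: [0.5899, 0.0947, 0.152]
tool_rot: [0.972, 0.236, 0.001, 0.0]
force: [-0.9, 0.0, -0.1]
finger_gap: 0.401
```

{"op": "move_arm", "data": {
  "plan": [
    [[0,0,0,-0.2,0,-0.4,0.6],[0,0,0,-0.6,0,-0.8,0.6],[0,0,0,-0.8,0,-1,0.6],[0,0,0,-0.8,0,-1,0.6],[0,0,0,-0.8,0,-1,0.6],[0,0,0,-0.8,0,-1,0.6],[0,0,0,-0.8,0,-1,0.6],[0,0,0,-0.8,0,-1,0.6]]
  ]
}}

```text
t: 83.4
tcp_pos: [0.5183, 0.0582, 0.2493]
tool_rot: [0.972, 0.236, -0.001, -0.0]
force: [-0.6, -0.3, -0.7]
finger_gap: 0.4
```

```bash
python3 st.py w17; python3 knob.py w17 -24; python3 held.py h3 15 110
python3 - <<'E'
from h import *
rs()
E
```

```text
red [369.   6.] 171 z [0.0224 0.0252 0.0287] rect [750.6  30.2] [10.7 30.7] circ 750.8 30.1 15.5
red [187.  39.] 521 z [0.0404 0.0417 0.0432] rect [610.9 193.5] [17.7 35.4] circ 610.9 193.5 18.0
amber [302.  59.] 449 z [0.0501 0.0602 0.0677] rect [642.2  73.5] [16.8 34.3] circ 641.0 72.5 17.2
amber [259.  95.] 362 z [0.0552 0.0576 0.06  ] rect [588.9  93.5] [24.3 25. ] circ 588.6 93.4 12.8
plum [222.  64.] 484 z [0.0517 0.0578 0.0601] rect [599.  144.5] [25.7 27.3] circ 599.6 144.6 14.0
431 h [-6.6  6.5  9. ]
top 217 ((1.1538877487182617, -1.044118881225586), (10.517621994018555, 32.029876708984375), 53.39583206176758)
side 1253 c [   1.5 -226.3   60.7] n [-0.002  0.963  0.27 ] yaw err deg 0.09 lean 0.274 x ext [-64.4  64.6] z ext [ 15.3 109.4]
   y at z:  [(0, -209.3), (100, -237.4), (200, -265.5)]
scene 121 c [  29.6 -235.    64.1] n [-0.024  0.959  0.283] yaw err deg 1.43 lean 0.287 x ext [-55.8  68.8] z ext [ 16.  109.1]
   y at z:  [(0, -216.8), (100, -246.3), (200, -275.9)]
rig -61.7 -102.7 249.7 Frig 0.1 0.3 -0.0 [-0.04 -0.02 -0.01] gap 0.394 q [-0.1   0.39  1.69 -0.    1.05  0.99] t 83.55
```

View pics/w17.png

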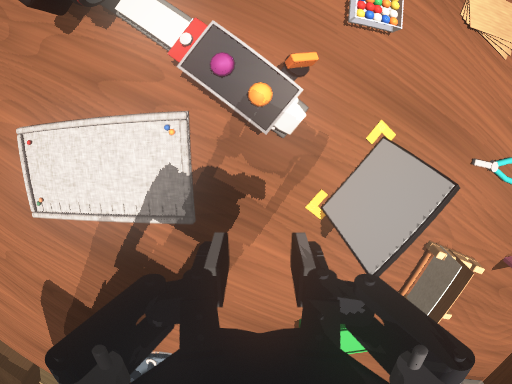

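Both stones lie flat on the stage at (222,64) and (260,94) and the tray is empty. The carriage is against the red stop, the knob is turned, and the board is square on the tape.

```bash
python3 -c "
from h import *
print(manip.sign_off())"
```

```text
the job is handed in; nothing more can be done
None
```

The photo corner is set up and I handed the job in at about 84 s of the 210 s allowed. The hand-in gives no verdict.

- **Carriage:** it went onto the open end of the rail and I pushed it at its tail until it met the red stop, with about 9 N felt. The side view showed no gap.
- **Clamp:** the knob reads about 1.34 rad in the last picture, which is past the 1.2 where it is tight.
- **Board:** I opened the leg in the rack until it met its end stop (5.5 N). The board now stands alone on the tape marks, leaning back 0.27 rad, with its lower edge within about 2 mm of the spot.
- **Stones:** only plum and amber were there. Both lie flat on the stage, about 50 mm apart, with their tops at 60 mm as expected. Plum was knocked aside during the run, so I measured it again before picking it up. The tray is empty.

**One disagreement:** the side camera puts the board 0.1° off square to the camera. The scene camera says 1.4°, but from only about 120 points on the black back and edge, so I trusted the side camera. I touched none of the other things on the bench.

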